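# Issue the stain cans at the craft bench

### The job

Open a check-out by pressing the green key, then get out every orange stain can that is hidden behind a taller can in the rack and stand it upright on the black mat together with the round wax tin, leaving each tall can standing back at the front of the lane it came from, and clear the red basket off the mat by hanging it by its handle on both prongs of the double hook. When all that is done, close the check-out by pressing the red key; press each key just until it clicks and no further, and leave the glue bottle, varnish jar and plywood fish where they are.

Things in the scene. Friction and masses are not known exactly. Their poses are not given: they have to be found in the camera images.
- rack: plywood rack fixed on the bench, base x -75 to +95 mm, y +-155 mm about the origin, 6 mm thick. Four dividers (10 mm thick, tops 86 mm above the bench) make three lanes along x, 90 mm clear, 100 mm apart, open above and at both ends. Origin on the bench under the middle lane; +x away from the robot, +y to its left.
- lane_a (a point): floor of the left (rack +y) lane (6 mm above the bench), on its centre line at the rack's x = 0. The tall front can starts centred about 30 mm before it (-x); a rear can, if any, about 22 mm beyond it (+x), some 8 mm behind the front can. Axes as the rack's.
- lane_b (a point): floor of the middle lane (6 mm above the bench), on its centre line at the rack's x = 0. The tall front can starts centred about 30 mm before it (-x); a rear can, if any, about 22 mm beyond it (+x), some 8 mm behind the front can. Axes as the rack's.
- lane_c (a point): floor of the right (rack -y) lane (6 mm above the bench), on its centre line at the rack's x = 0. The tall front can starts centred about 30 mm before it (-x); a rear can, if any, about 22 mm beyond it (+x), some 8 mm behind the front can. Axes as the rack's.
- front_a_mid (a point): centre of the tall can with the green body and a pale band: upright rectangular tin 44 (x) x 76 (y) x 140 (z) mm, about 0.35 kg, loose, at the front of the left (rack +y) lane. Its top 55 mm stick up above rear can and dividers and can be gripped there across the 44 mm.
- front_b_mid (a point): centre of the tall can with the grey body and a pale band: upright rectangular tin 44 (x) x 76 (y) x 140 (z) mm, about 0.35 kg, loose, at the front of the middle lane. Its top 55 mm stick up above rear can and dividers and can be gripped there across the 44 mm.
- front_c_mid (a point): centre of the tall can with the blue body and a pale band: upright rectangular tin 44 (x) x 76 (y) x 140 (z) mm, about 0.35 kg, loose, at the front of the right (rack -y) lane. Its top 55 mm stick up above rear can and dividers and can be gripped there across the 44 mm.
- rear_a_mid (a point): centre of the short orange stain can with a dark band: upright rectangular tin 44 (x) x 76 (y) x 85 (z) mm, about 0.3 kg, loose, hidden behind the tall can of the left (rack +y) lane; absent in some starts. Once the tall can is gone it can be gripped from above across the 44 mm.
- rear_b_mid (a point): centre of the short orange stain can with a dark band: upright rectangular tin 44 (x) x 76 (y) x 85 (z) mm, about 0.3 kg, loose, hidden behind the tall can of the middle lane; absent in some starts. Once the tall can is gone it can be gripped from above across the 44 mm.
- rear_c_mid (a point): centre of the short orange stain can with a dark band: upright rectangular tin 44 (x) x 76 (y) x 85 (z) mm, about 0.3 kg, loose, hidden behind the tall can of the right (rack -y) lane; absent in some starts. Once the tall can is gone it can be gripped from above across the 44 mm.
- mat: black rubber issue mat, 150 (x) x 240 (y) x 4 mm thick, fixed flat on the bench; origin at the centre of its underside, on the bench
- basket_bar (a point): middle of the handle of the red parts basket: straight steel bar 10 mm thick along the basket's y, 122 mm between its uprights, with a flat black sleeve 16 (x) x 52 (y) x 24 mm round its middle to grip by; 150 mm above the basket's underside. The basket (80 (x) x 130 (y) x 50 mm, rigid handle, about 0.25 kg, loose) first stands on the mat.
- tin_mid (a point): centre of the round brass wax tin with a dark lid rim and a yellow spot on top: 62 mm across, 35 mm high, about 0.15 kg, loose, lying flat on the open bench at first
- basket: the red basket; origin at the centre of its underside
- hook_mid (a point): double hook on a steel stand, 204 mm above the bench: two prongs 8 mm thick at y = +-34 mm run along x from a plate 40 mm high (near face 55 mm beyond this point) towards the robot (-x); their ends turn up 35 mm before it, to 44 mm above it. The point is midway, level with the prongs' tops; a hung bar's centre is 5 mm above. 60 mm free between them for fingers.
- key_green_top (a point): top of the green round dome key on the grey keypad (100 x 170 x 36 mm): 36 mm across, standing 14 mm above the keypad, so 50 mm above the bench when up; which side it is on varies. Moves straight down.
- key_green (a joint): travel of the green key in m, 0 up, growing downwards. Snap dome: force about 6.5 N over the first 2 mm, then it drops (the click) to 5 N at 3 mm, 2 N at 5 mm and 1.3 N at 6 to 7 mm, then rises again to the stop at 9 mm. Clicked from 3 mm; too far beyond 7.5 mm. Springs back up when let go.
- key_red_top (a point): top of the red round dome key on the grey keypad (100 x 170 x 36 mm): 36 mm across, standing 14 mm above the keypad, so 50 mm above the bench when up; which side it is on varies. Moves straight down.
- key_red (a joint): travel of the red key in m, 0 up, growing downwards. Snap dome: force about 6.5 N over the first 2 mm, then it drops (the click) to 5 N at 3 mm, 2 N at 5 mm and 1.3 N at 6 to 7 mm, then rises again to the stop at 9 mm. Clicked from 3 mm; too far beyond 7.5 mm. Springs back up when let go.
- glue_mid (a point): bystander: yellow glue bottle with red cap, 56 mm across, 150 mm tall; point half-way up
- varnish_mid (a point): bystander: amber jar with black cap, 52 mm across, 130 mm tall; point half-way up
- fish: bystander: small plywood fish cut-out, 100 x 60 x 8 mm, lying flat on the bench; origin under the middle of its round body, tail to +x

How it is judged (in metres and radians):
On the way, in this order (a step that is already met when the one before it is completed fails the run):
1. the green key is pressed to its click (value of joint key_green above 0.003 m), for 0.02 s.
2. every stain can and the wax tin on the mat, every tall can at the front of its lane, basket hung on both prongs (x of front_a_mid in the frame of lane_a between -0.06 and 0.005 m and y of front_a_mid in the frame of lane_a between -0.02 and 0.02 m and height (world z) of each of front_a_mid, front_b_mid, front_c_mid below 0.084 m and angle between each of front_a_mid, front_b_mid, front_c_mid, rear_a_mid, rear_b_mid, rear_c_mid, tin_mid's own z axis and vertical below 0.12 rad and x of front_b_mid in the frame of lane_b between -0.06 and 0.005 m and y of front_b_mid in the frame of lane_b between -0.02 and 0.02 m and x of front_c_mid in the frame of lane_c between -0.06 and 0.005 m and y of front_c_mid in the frame of lane_c between -0.02 and 0.02 m and x of rear_a_mid in the frame of mat between -0.07 and 0.07 m and y of rear_a_mid in the frame of mat between -0.115 and 0.115 m and height (world z) of each of rear_a_mid, rear_b_mid, rear_c_mid below 0.055 m and x of rear_b_mid in the frame of mat between -0.07 and 0.07 m and y of rear_b_mid in the frame of mat between -0.115 and 0.115 m and x of rear_c_mid in the frame of mat between -0.07 and 0.07 m and y of rear_c_mid in the frame of mat between -0.115 and 0.115 m and x of tin_mid in the frame of mat between -0.07 and 0.07 m and y of tin_mid in the frame of mat between -0.115 and 0.115 m and height (world z) of tin_mid below 0.028 m and x of basket_bar in the frame of hook_mid between -0.042 and 0.055 m and y of basket_bar in the frame of hook_mid between -0.03 and 0.03 m and z of basket_bar in the frame of hook_mid between -0.004 and 0.014 m and angle between basket_bar's own z axis and vertical below 0.3 rad and angle between the y axis of basket_bar and the y axis of hook_mid, either way round below 0.85 rad), for 0.2 s.
3. the red key is pressed to its click (value of joint key_red above 0.003 m), for 0.02 s.
At the end, for the whole second after the job is handed in: Orange cans and wax tin upright on the mat, centres over it (70 mm in x, 115 mm in y); tall cans upright on their own lane floors, centre 60 mm before to 5 mm beyond the lane point; basket hanging by its bar on both prongs, within 30 mm sideways of the hook point; keys up; all at rest (all of step 2 and linear speed of basket below 0.05 m/s and linear speed of each of tin, front_a, front_b, front_c, rear_a, rear_b, rear_c below 0.03 m/s and value of joint each of key_green, key_red below 0.001 m); the robot touches nothing.
It fails at once if a key is pressed more than 7.5 mm, well past its click (value of joint any of key_green, key_red above 0.0075 m).
It fails at once if a bystander (glue, varnish or fish) is moved more than 30 mm (distance of any of glue_mid, varnish_mid, fish from where it was at the start of the episode above 0.03 m).
Of rear_a, rear_b, rear_c only 1 to 2 are there at a start; the rules pass over those that are not, and their reading is None.
At some moment in a run one of tin may be knocked a few centimetres aside while the robot is not near it.
It also fails if it takes over 210 s, if anything falls off the work surface, if the arm or the gripper's body presses on something with over 40 N, if the wrist force passes 120 N, or if a joint passes its speed limit or range.

### The arm

A 7-joint arm with a two-finger parallel gripper is mounted at the origin on the work surface. World frame = base frame: x ahead of the robot, y to its left, z up, the work surface at z = 0. Lengths are in m, angles in degrees, forces in N, time in s.
With the tool pointing down it reaches from about 0.425 to 0.875 m from the base axis. Payload 8.4 kg.
Tool frame: the origin (TCP) lies at the very end of the fingers, on their centre line; the grasp point (between the pads) lies 19 mm behind it (tcp_to_grasp is the distance from the TCP to the grasp point, in m); z points along the fingers, y is the line along which they close (so a half turn about z gives the same grasp; the last joint's range is limited). The gripper opens to 87 mm and grips with 3 to 60 N. Pads are 19 mm wide; open, the fingers measure 117 mm over their backs; the gripper's body (75 mm by 190 mm) begins 51 mm behind the grasp point.
Start: joints at [57.743, 19.091, 2.286, 83.961, -0.768, 76.965, -3.352], TCP at [0.291, -0.581, 0.223] pointing down, gripper open.
Joint ranges: [-147.57, 147.57], [-21.85, 119.76], [-74.77, 79.35], [14.55, 137.4], [-85.83, 265.84], [4.83, 119.75], [-152.11, 152.11]. Speed limits (degrees/s): [127.2, 127.2, 159.86, 159.86, 180, 180, 180].

### API

Orientations are given as a 3x3 rotation matrix whose columns are the frame's x, y, z axes.
In Python, from rig import * gives the robot as it stands.
- The arm moves only by the tool drive_tool, never from a script. Its argument "motion" is a list of rows, each an object with "linear": the shift along the tool's x, y, z normalised to -1 to 1, where 1 is 0.8 m, a list of three; "dr": the turn, a rotation vector about the tool's x, y, z normalised to -1 to 1, where 1 is pi rad, a list of three; "grip": the closure, from -1 (fully open) to 1 (shut), so that 0 is half open. A call has 1 to 10 rows; each row is the pose to reach, as a shift and turn from the pose commanded when the call began, along the tool's axes at that moment, turning the shorter way round; what a row does not reach only later rows make up. A row lasts 1/12 s, in which the tool goes at most 41.7 mm and 7.16 degrees, less where a joint would pass 70% of its speed; a pose out of reach is approached as far as the arm can. A call with a number of a shift or a turn outside -1 to 1 is refused whole. A call with a gripper value outside its range is refused whole. The fingers move at their own pace and stop on an object; "squeeze" is the grip in N (left out, the last holds). Time passes only in rows, so rows that repeat a pose let the fingers close. It gives the time, the measured TCP pose, the force, the opening and the grip force at its end, in the units of the state.
- get_obs(): the state, without advancing time (a new reading comes with each control period).
- get_image(name): name is "scene" or "top"; returns a dict with "frame" (400x640x3 uint8, blue, green, red), "depth" (400x640 float32, m along the optical axis (not along the pixel's ray), 0 where there is no reading), "fovy" (degrees; the focal length in pixels is half the picture's height over the tangent of half this angle, whatever the lens; pixels are square), "cx", "cy" (the principal point, pixels), "distortion" ([k1, k2, p1, p2, k3] as OpenCV has them; the pictures are not rectified), "xyz" and "rotation" of the camera in the world. Camera axes: x right, y up, looking along -z (the intrinsics and any distortion apply to the point x, -y, -z); pixel columns grow to the right and rows downward; lengths in m; the calibration is good to about 2 mm. A picture is of the moment at which its call begins.
- job_done(): hands the job in; it is judged then, once.
The state is a dict: "t": time; "q": joint angles; "joint_velocities": joint speeds; "tau": joint torques, N m; "tcp_pos": TCP position; "ee_rot": TCP orientation; "contact_force": force on the tool from outside, world axes, zero at the start; "moment": the same for the moment, N m; "finger_gap": finger opening in m; "grip_force": force on a finger pad.
Only numpy, scipy, OpenCV 4.12 (cv2) and the standard library are available. Lean on these libraries where they do the work, as an engineer would, in place of code of your own. Each camera call takes 0.05 s, during which the arm holds its last target. There are 200 camera calls.

## Working session

There is one attempt and no reset: what is moved stays moved. The work goes in short steps, Python scripts to look and compute and a tool call to move; the robot and the scene stay as the last step left them, time stands still between calls to the robot, and variables do not carry over. Pictures are saved under pics/ and viewed, at most 14 in all, crops included, and the job is handed in when it is done.

Besides the shell and the picture viewer there is one more tool, called after "Request:" as name([rows], argument=value, ...), one row to a line, values as JSON. drive_tool: Moves the arm, as the interface text tells. Its arguments: {"type":"object","properties":{"motion":{"type":"array","items":{"type":"object","properties":{"linear":{"type":"array","items":{"type":"number"}},"dr":{"type":"array","items":{"type":"number"}},"grip":{"type":"number"}}}},"squeeze":{"type":"number"}},"required":["motion"]}

```bash
ls; mkdir -p pics; cat > h.py <<'E'
from rig import *
import numpy as np, cv2
def K(im):
    f=200/np.tan(np.radians(im["fovy"])/2)
    return np.array([[f,0,im["cx"]],[0,f,im["cy"]],[0,0,1.]])
def rays(im,px):
    px=np.asarray(px,float).reshape(-1,1,2)
    u=cv2.undistortPoints(px,K(im),np.array(im["distortion"],float)).reshape(-1,2)
    d=np.c_[u[:,0],-u[:,1],-np.ones(len(u))]
    return np.array(im["xyz"],float),d@np.array(im["rotation"],float).T
def onz(im,px,z):
    o,d=rays(im,px); return o+d*((z-o[2])/d[:,2])[:,None]
def cloud(im):
    v,u=np.mgrid[0:400,0:640]; o,d=rays(im,np.c_[u.ravel(),v.ravel()])
    return (o+d*im["depth"].reshape(-1,1)).reshape(400,640,3)
def st():
    o=get_obs(); print(o["t"],np.round(o["tcp_pos"],4),np.round(o["contact_force"],1),o["finger_gap"],o["grip_force"]); return o
E
python3 - <<'E'
from h import *
o=get_obs(); print(o)
for n in("scene","top"):
    im=get_image(n); cv2.imwrite(f"pics/{n}0.png",im["frame"]); print(n,im["fovy"],im["cx"],im["cy"],im["distortion"],im["xyz"],im["rotation"])
E
```

```text
pics
{'t': 0.0, 'q': array([57.74416783, 19.13239825,  2.28447939, 84.01194893, -0.76645316,
       76.9633438 , -3.35081522]), 'joint_velocities': array([ 0.01808284, -0.07240758,  0.03488182, -0.04196682,  0.05282726,
       -0.0795813 , -0.00990603]), 'tau': array([-2.12129394e-04, -6.56365943e+01,  1.33531742e+00, -4.03788042e+01,
       -5.97330183e-02,  4.50818636e-02,  1.54753125e-04]), 'tcp_pos': array([ 0.2905202 , -0.5809434 ,  0.22164442]), 'ee_rot': array([[ 8.94369047e-01,  4.47329081e-01, -8.37396085e-04],
       [ 4.47329845e-01, -8.94367993e-01,  1.37973340e-03],
       [-1.31745381e-04, -1.60858311e-03, -9.99998698e-01]]), 'contact_force': array([-0.64958548,  0.61665706,  0.73624355]), 'moment': array([-0.01034392, -0.03090222, -0.02416958]), 'grip_force': 0.0, 'finger_gap': 0.0871910128836743}
scene 56.676946384461004 318.10629922266907 204.2005481437897 [0.00505946 0.         0.         0.         0.        ] [ 1.12307893 -0.39519977  0.68310263] [[ 0.5774056  -0.51788037  0.63119148]
 [ 0.81620696  0.34698823 -0.4619582 ]
 [ 0.02022307  0.78192013  0.62305051]]
top 53.25590070485762 316.79058348516486 199.2754760511854 [-0.01202102  0.          0.          0.          0.        ] [ 0.49687748 -0.01738925  1.28938168] [[-0.01618008  0.99812849 -0.05897224]
 [-0.99951213 -0.01772202 -0.02571833]
 [-0.0267153   0.05852735  0.99792828]]
```

View pics/scene0.png

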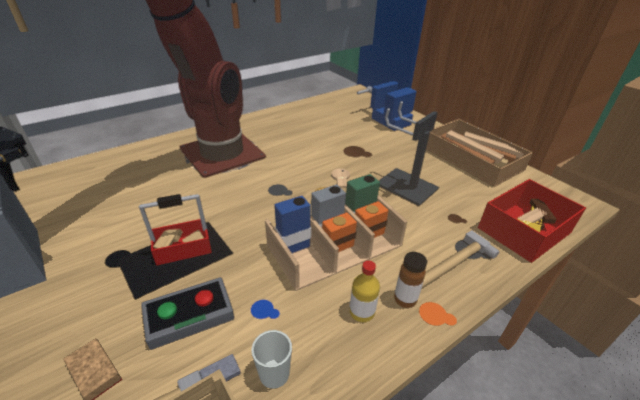

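View pics/top0.png

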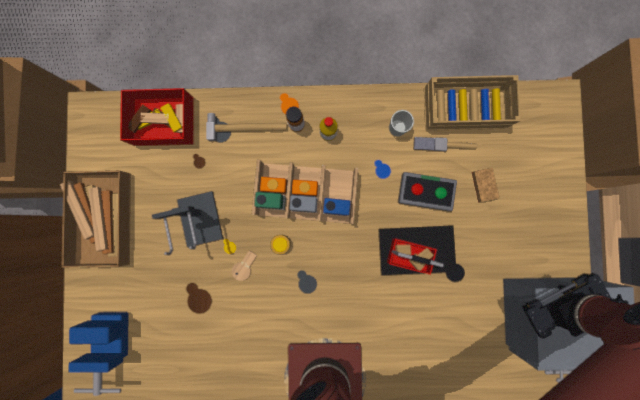

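The scene view shows orange cans behind the grey (325,230) and green (370,215) fronts, with lane c empty. The top view shows the rack (305,195), mat (417,250), keypad (428,192; red left, green right), hook stand (200,220) and a yellow-topped tin (280,244).

```bash
python3 - <<'E'
from h import *
im=get_image("top"); c=cloud(im); np.save("c0.npy",c)
f=im["frame"]; a=cv2.resize(f[160:285,140:300],None,fx=4.9,fy=4.4,interpolation=cv2.INTER_CUBIC)
cv2.imwrite("pics/hook.png",a)
for n,p in dict(tin=(280,244),front_a=(268,199),front_b=(303,203),front_c=(337,206),rear_a=(272,184),rear_b=(304,187),lanec=(340,182),green=(441,193),red=(418,188),handle=(427,259),glue=(328,121),varn=(295,115),fish=(243,265),y=(230,247)).items():
    print(n,np.round(c[p[1],p[0]],4), np.round(onz(im,[p],c[p[1],p[0],2])[0],3))
s=get_image("scene"); hs=s["frame"]; cs=cloud(s)
a=cv2.resize(hs[70:220,330:450],None,fx=5,fy=4,interpolation=cv2.INTER_CUBIC); cv2.imwrite("pics/hook2.png",a)
E
```

```text
tin [0.4324 0.1328 0.0346] [0.432 0.133 0.035]
front_a [0.5677 0.1527 0.1462] [0.568 0.153 0.146]
front_b [0.5544 0.0519 0.1456] [0.554 0.052 0.146]
front_c [ 0.5442 -0.0456  0.1445] [ 0.544 -0.046  0.145]
rear_a [0.6162 0.1481 0.0931] [0.616 0.148 0.093]
rear_b [0.6054 0.0515 0.0919] [0.605 0.051 0.092]
lanec [ 0.6277 -0.0603  0.0009] [ 0.628 -0.06   0.001]
green [ 0.5825 -0.3691  0.0538] [ 0.582 -0.369  0.054]
red [ 0.5996 -0.3     0.0494] [ 0.6   -0.3    0.049]
handle [ 0.3917 -0.2917  0.168 ] [ 0.392 -0.292  0.168]
glue [ 0.7909 -0.0242  0.1487] [ 0.791 -0.024  0.149]
varn [0.8163 0.073  0.1286] [0.816 0.073 0.129]
fish [0.3659 0.2555 0.0091] [0.366 0.255 0.009]
y [0.4235 0.2988 0.0025] [0.423 0.299 0.003]
```

View pics/hook.png

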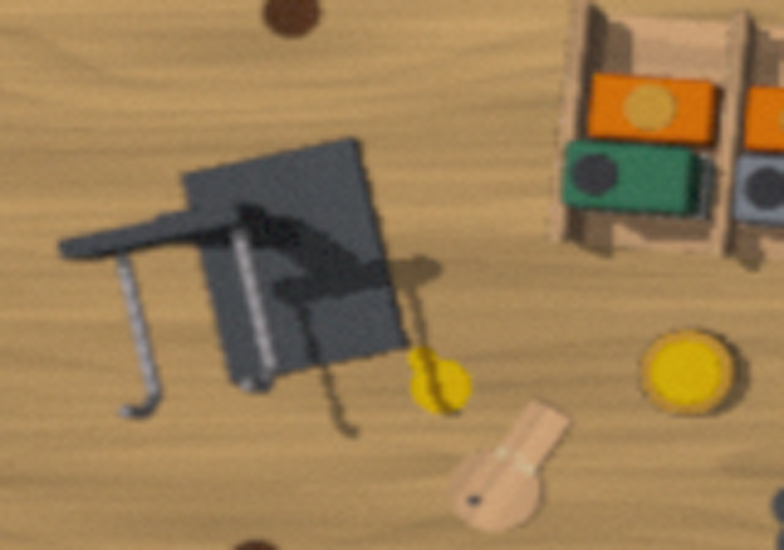

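View pics/hook2.png

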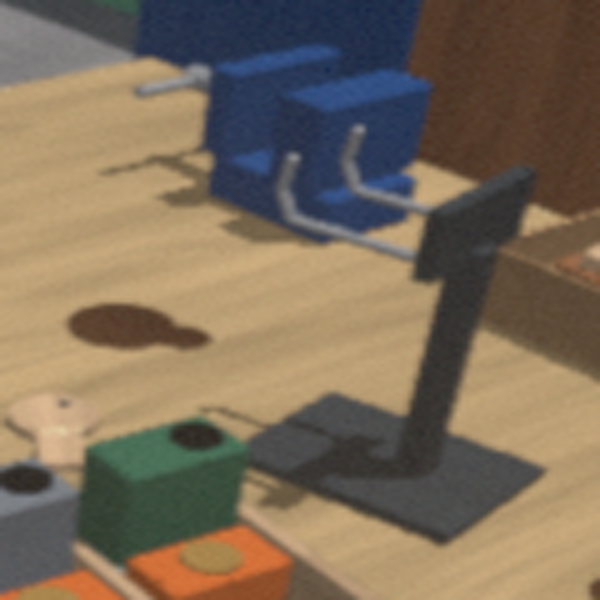

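The tin is brass-rimmed at (280,244). The hook prongs run from plate points (165,219)/(189,213) to ends (172,251)/(194,244). The fish is at (243,265), and the yellow blot at (230,247) is only paint.

```bash
python3 - <<'E'
from h import *
im=get_image("top"); c=cloud(im); hsv=cv2.cvtColor(im["frame"],cv2.COLOR_BGR2HSV)
s=get_image("scene"); cs=cloud(s); hs=cv2.cvtColor(s["frame"],cv2.COLOR_BGR2HSV)
def mask(h,lo,hi): return cv2.inRange(h,np.array(lo),np.array(hi))>0
def rect(P):
    r=cv2.minAreaRect((P[:,:2]*1000).astype(np.float32)); return np.round(r[0],1),np.round(r[1],1),round(r[2],1),np.round(P[:,2].mean(),4),len(P)
X=c[...,0];Y=c[...,1];Z=c[...,2]
box=lambda C,x0,x1,y0,y1,z0,z1:(C[...,0]>x0)&(C[...,0]<x1)&(C[...,1]>y0)&(C[...,1]<y1)&(C[...,2]>z0)&(C[...,2]<z1)
for n,b in dict(fa=(.5,.62,.09,.2,.135,.16),fb=(.5,.62,.0,.09,.135,.16),fc=(.5,.62,-.1,0,.135,.16),ra=(.58,.66,.1,.2,.088,.1),rb=(.58,.66,.0,.1,.088,.1),tin=(.38,.48,.08,.18,.03,.045),keypad=(.5,.7,-.45,-.22,.03,.041),handle=(.3,.47,-.4,-.2,.145,.185),bar=(.3,.47,-.4,-.2,.12,.16),glue=(.75,.83,-.07,.02,.04,.2),varn=(.77,.86,.03,.12,.04,.2),rack=(.5,.72,-.12,.23,.08,.088),plate=(.4,.7,.3,.5,.19,.26)).items():
    print(n,rect(c[box(c,*b)]), "scene:",rect(cs[box(cs,*b)]) if box(cs,*b).sum()>3 else None)
g=box(c,.5,.7,-.45,-.22,.036,.06)
for n,lo,hi in (("green",(45,100,60),(80,255,255)),("red",(0,150,90),(8,255,255))):
  for I,C,H in((im,c,hsv),(s,cs,hs)):
    m=mask(H,lo,hi)&box(C,.5,.7,-.45,-.22,.036,.07); v,u=np.nonzero(m); print(n,len(u),onz(I,[[u.mean(),v.mean()]],.045)[0].round(4),C[m][:,2].max().round(4), np.round([u.mean(),v.mean()],1))
m=mask(hsv,(0,0,0),(180,255,45))&box(c,.25,.55,-.5,-.15,-.01,.02); print("mat",rect(c[m]))
m=mask(hsv,(0,150,60),(8,255,255))&box(c,.25,.5,-.45,-.15,.03,.08); print("basket",rect(c[m]))
print("prongs top",onz(im,[(165.5,218.6),(171.6,250.5),(189,212.7),(194,244)],.204).round(4))
# prongs scene: crop coordinates ->pix
pp=[(330+x/5,70+y/4) for x,y in((285,205),(410,255),(348,180),(425,210))]
print("prongs scene",onz(s,pp,.202).round(4))
print("prong depth",[c[int(v),int(u)].round(3) for u,v in((167,230),(168,238),(190,222),(192,234))])
E
```

```text
fa (array([564.3, 142. ]), array([103.6,  44.2]), 84.7, np.float64(0.1457), 408) scene: (array([565.7, 152.5]), array([75.5, 45.6]), 84.6, np.float64(0.1435), 378)
fb (array([554.1,  53.7]), array([74.7, 44. ]), 85.0, np.float64(0.1459), 398) scene: (array([555.6,  51.2]), array([76.2, 45.3]), 86.0, np.float64(0.1438), 415)
fc (array([543.6, -43.2]), array([75.9, 44. ]), 83.4, np.float64(0.1459), 402) scene: (array([544.6, -46.5]), array([75.3, 44.8]), 84.9, np.float64(0.1439), 473)
ra (array([617.5, 150.8]), array([105.3,  58.2]), 80.0, np.float64(0.0916), 326) scene: (array([611.5, 145.7]), array([77.3, 55.6]), 84.7, np.float64(0.0913), 392)
rb (array([607.2,  55.5]), array([109.7,  60.3]), 67.8, np.float64(0.0916), 334) scene: (array([606.1,  48.7]), array([75.4, 44.2]), 85.1, np.float64(0.0904), 342)
tin (array([430.9, 134.6]), array([60.1, 59.6]), 89.9, np.float64(0.0349), 305) scene: (array([406.6, 133.8]), array([37.7, 11.3]), 82.4, np.float64(0.0338), 24)
keypad (array([ 590.6, -332.7]), array([170.3,  99.7]), 80.3, np.float64(0.0364), 1446) scene: (array([ 590.7, -336.2]), a
[... 1110 characters left out ...]
38.5 189.5]
green 363 [ 0.6004 -0.3648  0.045 ] 0.0524 [172.9 313.2]
red 101 [ 0.5973 -0.297   0.045 ] 0.0545 [416.7 188.9]
red 221 [ 0.5987 -0.3002  0.045 ] 0.0511 [203.7 297.6]
mat (array([ 391. , -314.7]), array([172.5, 259.8]), 1.6, np.float64(0.0033), 2055)
basket (array([ 389. , -275.4]), array([131.6,  80. ]), 74.9, np.float64(0.0492), 245)
prongs top [[0.5152 0.4278 0.204 ]
 [0.4276 0.4104 0.204 ]
 [0.5303 0.3624 0.204 ]
 [0.4445 0.3484 0.204 ]]
prongs scene [[0.4306 0.3529 0.202 ]
 [0.5252 0.3574 0.202 ]
 [0.4205 0.4144 0.202 ]
 [0.4813 0.4162 0.202 ]]
prong depth [array([0.484, 0.423, 0.205]), array([0.462, 0.42 , 0.205]), array([0.505, 0.361, 0.201]), array([0.472, 0.355, 0.202])]
```

```bash
cat > plan.py <<'E'
from h import *
import json,os,sys,math
from scipy.spatial.transform import Rotation as Ro
def Rd(yaw): 
    a=np.radians(yaw); x=np.array([np.cos(a),np.sin(a),0]); z=np.array([0,0,-1.]); return np.c_[x,np.cross(z,x),z]
def load():
    if os.path.exists("cmd.json"):
        d=json.load(open("cmd.json")); return np.array(d[0]),np.array(d[1])
    return np.array([.291,-.581,.223]),get_obs()["ee_rot"]
def plan(wps,extra=2,dry=False):
    """wps: lists of calls; each call = list of (x,y,z,yaw,grip[,rows])"""
    p,R=load()
    for call in wps:
        tot=0; P=p;Q=R; print("CALL")
        for w in call:
            t=np.array(w[:3]); T=Rd(w[3])
            l=np.round(R.T@(t-p)/.8,4); d=np.round(Ro.from_matrix(R.T@T).as_rotvec()/np.pi,4)
            t=p+R@l*.8; T=R@Ro.from_rotvec(d*np.pi).as_matrix()
            ang=np.degrees(Ro.from_matrix(Q.T@T).magnitude())
            n=w[5] if len(w)>5 else math.ceil(max(np.linalg.norm(t-P)/.0417,ang/7.16))+extra
            tot+=n; print(f'  {n} x {{"linear":{(l+0.).tolist()},"dr":{(d+0.).tolist()},"grip":{w[4]}}}'); P,Q=t,T
        if tot>10: print("  TOO MANY ROWS",tot)
        p,R=P,Q
    if not dry: json.dump([p.tolist(),R.tolist()],open("cmd.json","w"))
E
python3 - <<'E'
from plan import *
plan([[(.44,-.475,.22,45,1,6)],[(.584,-.369,.20,60,1,7)],[(.584,-.369,.056,60,1,6)]])
im=get_image("top"); print(onz(im,[(379,228),(455,226),(380,275.5),(457,273)],.004).round(3))
E
```

```text
CALL
  6 x {"linear":[0.2258, -0.0352, 0.0038],"dr":[-0.0002, 0.0, -0.1024],"grip":1}
CALL
  7 x {"linear":[0.221, 0.0336, 0.025],"dr":[0.0, 0.0, -0.0833],"grip":1}
CALL
  6 x {"linear":[0.0, 0.0, 0.18],"dr":[0.0, 0.0, 0.0],"grip":1}
[[ 0.477 -0.182  0.004]
 [ 0.48  -0.424  0.004]
 [ 0.326 -0.182  0.004]
 [ 0.331 -0.425  0.004]]
```

Request:
drive_tool([
  {"linear":[0.2258,-0.0352,0.0038],"dr":[-0.0002,0,-0.1024],"grip":1},
  {"linear":[0.2258,-0.0352,0.0038],"dr":[-0.0002,0,-0.1024],"grip":1},
  {"linear":[0.2258,-0.0352,0.0038],"dr":[-0.0002,0,-0.1024],"grip":1},
  {"linear":[0.2258,-0.0352,0.0038],"dr":[-0.0002,0,-0.1024],"grip":1},
  {"linear":[0.2258,-0.0352,0.0038],"dr":[-0.0002,0,-0.1024],"grip":1},
  {"linear":[0.2258,-0.0352,0.0038],"dr":[-0.0002,0,-0.1024],"grip":1},
])

```text
t: 0.85
tcp_pos: [0.445, -0.4705, 0.2193]
ee_rot: [[0.701, 0.713, 0.002], [0.713, -0.701, 0.002], [0.003, 0.0, -1.0]]
contact_force: [-0.1, -0.4, -0.1]
finger_gap: 0.055
grip_force: 0.0
```

Request:
drive_tool([
  {"linear":[0.221,0.0336,0.025],"dr":[0,0,-0.0833],"grip":1},
  {"linear":[0.221,0.0336,0.025],"dr":[0,0,-0.0833],"grip":1},
  {"linear":[0.221,0.0336,0.025],"dr":[0,0,-0.0833],"grip":1},
  {"linear":[0.221,0.0336,0.025],"dr":[0,0,-0.0833],"grip":1},
  {"linear":[0.221,0.0336,0.025],"dr":[0,0,-0.0833],"grip":1},
  {"linear":[0.221,0.0336,0.025],"dr":[0,0,-0.0833],"grip":1},
  {"linear":[0.221,0.0336,0.025],"dr":[0,0,-0.0833],"grip":1},
])

```text
t: 1.43
tcp_pos: [0.5837, -0.3692, 0.199]
ee_rot: [[0.499, 0.867, -0.001], [0.867, -0.499, -0.0], [-0.001, -0.0, -1.0]]
contact_force: [0.1, -0.3, 0.5]
finger_gap: 0.0086
grip_force: 0.0
```

Request:
drive_tool([
  {"linear":[0,0,0.18],"dr":[0,0,0],"grip":1},
  {"linear":[0,0,0.18],"dr":[0,0,0],"grip":1},
  {"linear":[0,0,0.18],"dr":[0,0,0],"grip":1},
  {"linear":[0,0,0.18],"dr":[0,0,0],"grip":1},
  {"linear":[0,0,0.18],"dr":[0,0,0],"grip":1},
  {"linear":[0,0,0.18],"dr":[0,0,0],"grip":1},
])

```text
t: 1.93
tcp_pos: [0.5821, -0.3714, 0.0556]
ee_rot: [[0.502, 0.865, -0.001], [0.865, -0.502, -0.001], [-0.001, -0.001, -1.0]]
contact_force: [0.6, 0.1, 1.6]
finger_gap: 0.0006
grip_force: 0.0
```

Request:
drive_tool([
  {"linear":[0,0,0.005],"dr":[0,0,0],"grip":1},
  {"linear":[0,0,0.0075],"dr":[0,0,0],"grip":1},
  {"linear":[0,0,0.00875],"dr":[0,0,0],"grip":1},
  {"linear":[0,0,0.00875],"dr":[0,0,0],"grip":1},
  {"linear":[0,0,0.00875],"dr":[0,0,0],"grip":1},
])

```text
t: 2.35
tcp_pos: [0.5845, -0.3703, 0.0503]
ee_rot: [[0.5, 0.866, 0.002], [0.866, -0.5, -0.002], [-0.001, 0.003, -1.0]]
contact_force: [0.3, -0.5, 5.6]
finger_gap: 0.0004
grip_force: 2.6
```

Request:
drive_tool([
  {"linear":[0,0,0.00125],"dr":[0,0,0],"grip":1},
  {"linear":[0,0,0.00125],"dr":[0,0,0],"grip":1},
])

```text
t: 2.52
tcp_pos: [0.5845, -0.3703, 0.0493]
ee_rot: [[0.5, 0.866, 0.002], [0.866, -0.5, -0.002], [-0.001, 0.003, -1.0]]
contact_force: [-1.5, -0.7, 6.9]
finger_gap: 0.0008
grip_force: 3.2
```

Request:
drive_tool([
  {"linear":[0,0,0.00125],"dr":[0,0,0],"grip":1},
  {"linear":[0,0,0.00125],"dr":[0,0,0],"grip":1},
])

```text
t: 2.68
tcp_pos: [0.5845, -0.3703, 0.0483]
ee_rot: [[0.5, 0.866, 0.002], [0.866, -0.5, -0.002], [-0.001, 0.003, -1.0]]
contact_force: [-1.9, -1.1, 5.8]
finger_gap: 0.0004
grip_force: 3.0
```

Request:
drive_tool([
  {"linear":[0,0,0.00125],"dr":[0,0,0],"grip":1},
  {"linear":[0,0,0.00125],"dr":[0,0,0],"grip":1},
])

```text
t: 2.85
tcp_pos: [0.5845, -0.3703, 0.0471]
ee_rot: [[0.5, 0.866, 0.002], [0.866, -0.5, -0.002], [-0.001, 0.003, -1.0]]
contact_force: [-0.5, -1.0, 5.0]
finger_gap: 0.0004
grip_force: 2.3
```

Request:
drive_tool([
  {"linear":[0,0,0.00063],"dr":[0,0,0],"grip":1},
  {"linear":[0,0,0.00063],"dr":[0,0,0],"grip":1},
])

```text
t: 3.02
tcp_pos: [0.5843, -0.37, 0.0458]
ee_rot: [[0.5, 0.866, 0.002], [0.866, -0.5, -0.002], [-0.0, 0.002, -1.0]]
contact_force: [0.9, -1.5, 2.8]
finger_gap: 0.0003
grip_force: 1.3
```

```bash
python3 - <<'E'
from plan import *
json.dump([[.584,-.369,.0455],Rd(60).tolist()],open("cmd.json","w"))
st()
plan([[(.584,-.369,.24,60,0,5),(.584,-.369,.24,60,-1,1)],[(.39,-.277,.24,74.5,-1,8)],[(.39,-.277,.139,74.5,-1,5),(.39,-.277,.139,74.5,1,5)]])
E
```

```text
3.0167 [ 0.5843 -0.37    0.0458] [ 0.9 -1.5  2.8] 0.0003246693365364815 1.289564943813275
CALL
  5 x {"linear":[0.0, 0.0, -0.2431],"dr":[0.0, 0.0, 0.0],"grip":0}
  1 x {"linear":[0.0, 0.0, -0.2431],"dr":[0.0, 0.0, 0.0],"grip":-1}
CALL
  8 x {"linear":[-0.0217, -0.2675, 0.0],"dr":[0.0, 0.0, -0.0806],"grip":-1}
CALL
  5 x {"linear":[0.0, 0.0, 0.1262],"dr":[0.0, 0.0, 0.0],"grip":-1}
  5 x {"linear":[0.0, 0.0, 0.1262],"dr":[0.0, 0.0, 0.0],"grip":1}
```

Request:
drive_tool([
  {"linear":[0,0,-0.2431],"dr":[0,0,0],"grip":1},
  {"linear":[0,0,-0.2431],"dr":[0,0,0],"grip":1},
  {"linear":[0,0,-0.2431],"dr":[0,0,0],"grip":1},
  {"linear":[0,0,-0.2431],"dr":[0,0,0],"grip":-1},
  {"linear":[0,0,-0.2431],"dr":[0,0,0],"grip":-1},
  {"linear":[0,0,-0.2431],"dr":[0,0,0],"grip":-1},
])

```text
t: 3.52
tcp_pos: [0.5861, -0.37, 0.2473]
ee_rot: [[0.5, 0.866, 0.009], [0.866, -0.5, -0.005], [0.0, 0.01, -1.0]]
contact_force: [0.5, -0.0, 1.2]
finger_gap: 0.0135
grip_force: 0.0
```

Request:
drive_tool([
  {"linear":[-0.0217,-0.2675,0],"dr":[0,0,-0.0806],"grip":-1},
  {"linear":[-0.0217,-0.2675,0],"dr":[0,0,-0.0806],"grip":-1},
  {"linear":[-0.0217,-0.2675,0],"dr":[0,0,-0.0806],"grip":-1},
  {"linear":[-0.0217,-0.2675,0],"dr":[0,0,-0.0806],"grip":-1},
  {"linear":[-0.0217,-0.2675,0],"dr":[0,0,-0.0806],"grip":-1},
  {"linear":[-0.0217,-0.2675,0],"dr":[0,0,-0.0806],"grip":-1},
  {"linear":[-0.0217,-0.2675,0],"dr":[0,0,-0.0806],"grip":-1},
  {"linear":[-0.0217,-0.2675,0],"dr":[0,0,-0.0806],"grip":-1},
])

```text
t: 4.18
tcp_pos: [0.3899, -0.2772, 0.2396]
ee_rot: [[0.267, 0.964, 0.001], [0.964, -0.267, -0.001], [-0.001, 0.001, -1.0]]
contact_force: [0.5, 0.2, -0.6]
finger_gap: 0.0658
grip_force: 0.0
```

Request:
drive_tool([
  {"linear":[0,0,0.1262],"dr":[0,0,0],"grip":-1},
  {"linear":[0,0,0.1262],"dr":[0,0,0],"grip":-1},
  {"linear":[0,0,0.1262],"dr":[0,0,0],"grip":-1},
  {"linear":[0,0,0.1262],"dr":[0,0,0],"grip":-1},
  {"linear":[0,0,0.1262],"dr":[0,0,0],"grip":-1},
  {"linear":[0,0,0.1262],"dr":[0,0,0],"grip":1},
  {"linear":[0,0,0.1262],"dr":[0,0,0],"grip":1},
  {"linear":[0,0,0.1262],"dr":[0,0,0],"grip":1},
  {"linear":[0,0,0.1262],"dr":[0,0,0],"grip":1},
  {"linear":[0,0,0.1262],"dr":[0,0,0],"grip":1},
], squeeze=35)

```text
t: 5.02
tcp_pos: [0.3901, -0.2776, 0.1392]
ee_rot: [[0.267, 0.964, 0.001], [0.964, -0.267, -0.001], [-0.001, 0.002, -1.0]]
contact_force: [0.2, 0.4, -0.2]
finger_gap: 0.0616
grip_force: 0.0
```

Request:
drive_tool([
  {"linear":[0,0,0],"dr":[0,0,0],"grip":1},
  {"linear":[0,0,0],"dr":[0,0,0],"grip":1},
  {"linear":[0,0,0],"dr":[0,0,0],"grip":1},
  {"linear":[0,0,0],"dr":[0,0,0],"grip":1},
  {"linear":[0,0,0],"dr":[0,0,0],"grip":1},
  {"linear":[0,0,0],"dr":[0,0,0],"grip":1},
  {"linear":[0,0,0],"dr":[0,0,0],"grip":1},
  {"linear":[0,0,0],"dr":[0,0,0],"grip":1},
  {"linear":[0,0,0],"dr":[0,0,0],"grip":1},
  {"linear":[0,0,0],"dr":[0,0,0],"grip":1},
])

```text
t: 5.85
tcp_pos: [0.3896, -0.2773, 0.1382]
ee_rot: [[0.267, 0.964, 0.0], [0.964, -0.267, -0.0], [-0.0, 0.0, -1.0]]
contact_force: [-0.4, 0.8, -0.9]
finger_gap: 0.0159
grip_force: 34.9
```

```bash
python3 - <<'E'
from plan import *
st()
plan([[(.39,-.277,.33,74.5,1,9)],[(.47,0,.33,82,1,10)],[(.42,.24,.33,95,1,9)],[(.367,.363,.31,102,1,8)]])
E
```

```text
5.85 [ 0.3896 -0.2773  0.1382] [-0.4  0.8 -0.9] 0.01590453744038783 34.914322063559666
CALL
  9 x {"linear":[0.0, 0.0, -0.2387],"dr":[0.0, 0.0, 0.0],"grip":1}
CALL
  10 x {"linear":[0.3604, 0.0039, 0.0],"dr":[0.0, 0.0, -0.0416],"grip":1}
CALL
  9 x {"linear":[0.2884, -0.1037, 0.0],"dr":[0.0, 0.0, -0.0722],"grip":1}
CALL
  8 x {"linear":[0.1589, -0.0526, 0.025],"dr":[0.0, 0.0, -0.0389],"grip":1}
```

Request:
drive_tool([
  {"linear":[0,0,-0.02],"dr":[0,0,0],"grip":1},
  {"linear":[0,0,-0.05],"dr":[0,0,0],"grip":1},
  {"linear":[0,0,-0.09],"dr":[0,0,0],"grip":1},
  {"linear":[0,0,-0.13],"dr":[0,0,0],"grip":1},
  {"linear":[0,0,-0.17],"dr":[0,0,0],"grip":1},
  {"linear":[0,0,-0.21],"dr":[0,0,0],"grip":1},
  {"linear":[0,0,-0.2387],"dr":[0,0,0],"grip":1},
  {"linear":[0,0,-0.2387],"dr":[0,0,0],"grip":1},
])

```text
t: 6.52
tcp_pos: [0.3912, -0.2781, 0.3344]
ee_rot: [[0.267, 0.964, 0.006], [0.964, -0.267, -0.005], [-0.003, 0.007, -1.0]]
contact_force: [0.6, -0.4, -3.0]
finger_gap: 0.0159
grip_force: 34.9
```

Request:
drive_tool([
  {"linear":[0.03,0.0003,0],"dr":[0,0,-0.0035],"grip":1},
  {"linear":[0.07,0.001,0],"dr":[0,0,-0.008],"grip":1},
  {"linear":[0.11,0.001,0],"dr":[0,0,-0.012],"grip":1},
  {"linear":[0.15,0.002,0],"dr":[0,0,-0.016],"grip":1},
  {"linear":[0.19,0.002,0],"dr":[0,0,-0.02],"grip":1},
  {"linear":[0.23,0.003,0],"dr":[0,0,-0.026],"grip":1},
  {"linear":[0.27,0.003,0],"dr":[0,0,-0.032],"grip":1},
  {"linear":[0.31,0.003,0],"dr":[0,0,-0.036],"grip":1},
  {"linear":[0.34,0.0039,0],"dr":[0,0,-0.04],"grip":1},
  {"linear":[0.3604,0.0039,0],"dr":[0,0,-0.0416],"grip":1},
])

```text
t: 7.35
tcp_pos: [0.4698, 0.0028, 0.3284]
ee_rot: [[0.136, 0.991, -0.0], [0.991, -0.136, 0.0], [0.0, -0.0, -1.0]]
contact_force: [0.6, -0.5, -1.8]
finger_gap: 0.0157
grip_force: 34.9
```

Request:
drive_tool([
  {"linear":[0.04,-0.014,0],"dr":[0,0,-0.01],"grip":1},
  {"linear":[0.08,-0.028,0],"dr":[0,0,-0.02],"grip":1},
  {"linear":[0.12,-0.043,0],"dr":[0,0,-0.03],"grip":1},
  {"linear":[0.16,-0.057,0],"dr":[0,0,-0.04],"grip":1},
  {"linear":[0.2,-0.072,0],"dr":[0,0,-0.05],"grip":1},
  {"linear":[0.24,-0.086,0],"dr":[0,0,-0.06],"grip":1},
  {"linear":[0.27,-0.097,0],"dr":[0,0,-0.068],"grip":1},
  {"linear":[0.2884,-0.1037,0],"dr":[0,0,-0.0722],"grip":1},
  {"linear":[0.2884,-0.1037,0],"dr":[0,0,-0.0722],"grip":1},
])

```text
t: 8.1
tcp_pos: [0.4177, 0.2436, 0.3285]
ee_rot: [[-0.094, 0.996, -0.001], [0.996, 0.094, 0.001], [0.001, -0.001, -1.0]]
contact_force: [-0.9, 0.4, -2.7]
finger_gap: 0.0157
grip_force: 34.9
```

Request:
drive_tool([
  {"linear":[0.03,-0.01,0.005],"dr":[0,0,-0.008],"grip":1},
  {"linear":[0.06,-0.02,0.01],"dr":[0,0,-0.015],"grip":1},
  {"linear":[0.09,-0.03,0.015],"dr":[0,0,-0.022],"grip":1},
  {"linear":[0.12,-0.04,0.02],"dr":[0,0,-0.03],"grip":1},
  {"linear":[0.14,-0.047,0.022],"dr":[0,0,-0.034],"grip":1},
  {"linear":[0.1589,-0.0526,0.025],"dr":[0,0,-0.0389],"grip":1},
  {"linear":[0.1589,-0.0526,0.025],"dr":[0,0,-0.0389],"grip":1},
  {"linear":[0.1589,-0.0526,0.025],"dr":[0,0,-0.0389],"grip":1},
  {"linear":[0.1589,-0.0526,0.025],"dr":[0,0,-0.0389],"grip":1},
])

```text
t: 8.85
tcp_pos: [0.3674, 0.3616, 0.3086]
ee_rot: [[-0.206, 0.978, -0.0], [0.978, 0.206, -0.001], [-0.001, -0.0, -1.0]]
contact_force: [-0.3, -0.6, -2.0]
finger_gap: 0.0159
grip_force: 35.0
```

```bash
python3 - <<'E'
from plan import *
st()
s=get_image("scene"); im=get_image("top"); np.save("c1.npy",cloud(im))
a=cv2.resize(s["frame"][20:220,290:490],None,fx=3,fy=3); b=cv2.resize(im["frame"][150:350,130:330],(600,600)); cv2.imwrite("pics/pre.png",cv2.resize(np.hstack([a,b]),(800,400)))
c=cloud(s); h=cv2.cvtColor(s["frame"],cv2.COLOR_BGR2HSV)
for n,C in(("s",c),("t",cloud(im))):
    m=(C[...,0]>.3)&(C[...,0]<.62)&(C[...,1]>.3)&(C[...,1]<.5)&(C[...,2]>.15)&(C[...,2]<.3)
    P=C[m]; # hook frame
    a=np.radians(12); q=(P[:,:2]-[.470,.3845])@np.array([[np.cos(a),-np.sin(a)],[np.sin(a),np.cos(a)]])
    for x0 in range(-60,90,10):
        k=(q[:,0]*1000>=x0)&(q[:,0]*1000<x0+10)
        if k.sum(): print(n,x0,k.sum(),"y",np.percentile(q[k,1]*1000,[0,15,50,85,100]).round(),"z",np.percentile(P[k,2]*1000,[0,50,100]).round())
E
```

```text
8.85 [0.3674 0.3616 0.3086] [-0.3 -0.6 -2. ] 0.015880704642113098 34.998824279755354
s -50 37 y [-39. -36.  30.  33.  35.] z [204. 225. 246.]
s -40 59 y [-41. -38. -32.  34.  39.] z [196. 214. 247.]
s -30 17 y [-38. -36. -31.  34.  37.] z [193. 200. 204.]
s -20 19 y [-37. -36.  29.  33.  35.] z [196. 200. 203.]
s -10 18 y [-38. -36.  -1.  33.  38.] z [196. 200. 204.]
s 0 16 y [-37. -36. -33.  34.  37.] z [196. 200. 203.]
s 10 17 y [-38. -37. -31.  32.  38.] z [196. 201. 204.]
s 20 11 y [-36. -36. -34. -33. -32.] z [196. 201. 203.]
s 30 7 y [-38. -37. -35. -35. -34.] z [198. 200. 204.]
s 40 12 y [-40. -38. -36. -33. -31.] z [196. 201. 203.]
s 50 56 y [-51. -49. -21.   7.  48.] z [150. 229. 243.]
s 60 387 y [-52. -45.  -9.  32.  54.] z [150. 219. 244.]
s 70 92 y [-13.  -9.  -4.   7.  12.] z [150. 177. 202.]
t -50 19 y [-35. -34. -32.  32.  36.] z [212. 227. 249.]
t -40 32 y [-35. -34. -28.  35.  39.] z [199. 212. 247.]
t -30 23 y [-34. -31.  31.  35.  37.] z [200. 203. 210.]
t -20 14 y [-35. -34. -31. -24.  32.] z [196. 203. 207.]
t -10 19 y [-35. -32. -27.  35.  38.] z [200. 202. 207.]
t 0 22 y [-34. -33.   1.  35.  40.] z [200. 203. 206.]
t 10 22 y [-36. -32.   2.  35.  37.] z [200. 203. 211.]
t 20 23 y [-33. -32.  31.  35.  37.] z [198. 204. 207.]
t 30 22 y [-34. -33.   2.  35.  38.] z [200. 203. 209.]
t 40 23 y [-34. -32.  31.  36.  38.] z [198. 203. 208.]
t 50 139 y [-46. -34.   3.  33.  50.] z [157. 223. 249.]
t 60 146 y [-47. -45.  -7.  33.  52.] z [152. 243. 250.]
t 70 9 y [-6. -4.  2.  7. 11.] z [199. 201. 204.]
```

View pics/pre.png

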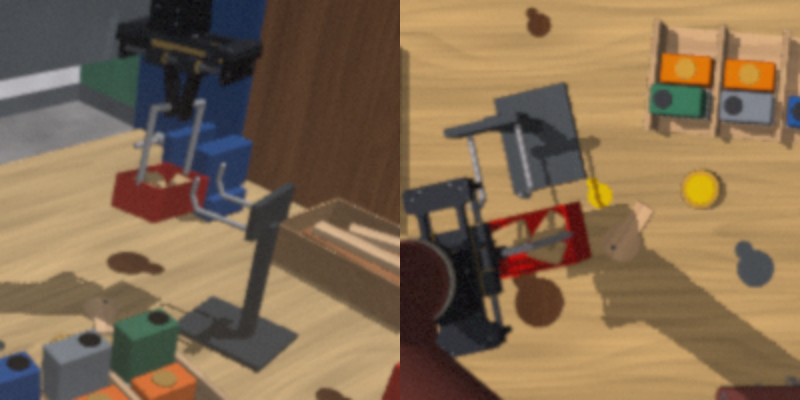

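The left half shows the basket held level in front of the two prongs, whose tips are at about (195,185) and (222,170). The right half shows it short of the prong ends, as intended.

```bash
python3 - <<'E'
from plan import *
plan([[(.367,.363,.258,102,1,3),(.42,.3745,.258,102,1,2),(.473,.3855,.258,102,1,4)],[(.473,.3855,.23,102,1,2),(.473,.3855,.21,102,1,2),(.473,.3855,.199,102,1,2),(.473,.3855,.1945,102,1,3)]])
E
```

```text
CALL
  3 x {"linear":[0.0, 0.0, 0.065],"dr":[0.0, 0.0, 0.0],"grip":1}
  2 x {"linear":[0.0003, 0.0678, 0.065],"dr":[0.0, 0.0, 0.0],"grip":1}
  4 x {"linear":[0.0, 0.1355, 0.065],"dr":[0.0, 0.0, 0.0],"grip":1}
CALL
  2 x {"linear":[0.0, 0.0, 0.035],"dr":[0.0, 0.0, 0.0],"grip":1}
  2 x {"linear":[0.0, 0.0, 0.06],"dr":[0.0, 0.0, 0.0],"grip":1}
  2 x {"linear":[0.0, 0.0, 0.0737],"dr":[0.0, 0.0, 0.0],"grip":1}
  3 x {"linear":[0.0, 0.0, 0.0794],"dr":[0.0, 0.0, 0.0],"grip":1}
```

Request:
drive_tool([
  {"linear":[0,0,0.035],"dr":[0,0,0],"grip":1},
  {"linear":[0,0,0.065],"dr":[0,0,0],"grip":1},
  {"linear":[0,0,0.065],"dr":[0,0,0],"grip":1},
  {"linear":[0.0001,0.03,0.065],"dr":[0,0,0],"grip":1},
  {"linear":[0.0002,0.06,0.065],"dr":[0,0,0],"grip":1},
  {"linear":[0.0001,0.09,0.065],"dr":[0,0,0],"grip":1},
  {"linear":[0,0.12,0.065],"dr":[0,0,0],"grip":1},
  {"linear":[0,0.1355,0.065],"dr":[0,0,0],"grip":1},
  {"linear":[0,0.1355,0.065],"dr":[0,0,0],"grip":1},
  {"linear":[0,0.1355,0.065],"dr":[0,0,0],"grip":1},
])

```text
t: 9.78
tcp_pos: [0.4736, 0.3847, 0.2576]
ee_rot: [[-0.206, 0.979, -0.0], [0.979, 0.206, 0.0], [0.0, -0.0, -1.0]]
contact_force: [-0.1, -0.8, -1.7]
finger_gap: 0.0159
grip_force: 35.0
```

Request:
drive_tool([
  {"linear":[0,0,0.02],"dr":[0,0,0],"grip":1},
  {"linear":[0,0,0.035],"dr":[0,0,0],"grip":1},
  {"linear":[0,0,0.05],"dr":[0,0,0],"grip":1},
  {"linear":[0,0,0.06],"dr":[0,0,0],"grip":1},
  {"linear":[0,0,0.069],"dr":[0,0,0],"grip":1},
  {"linear":[0,0,0.0737],"dr":[0,0,0],"grip":1},
  {"linear":[0,0,0.077],"dr":[0,0,0],"grip":1},
  {"linear":[0,0,0.0794],"dr":[0,0,0],"grip":1},
  {"linear":[0,0,0.0794],"dr":[0,0,0],"grip":1},
])

```text
t: 10.53
tcp_pos: [0.4731, 0.3852, 0.1944]
ee_rot: [[-0.208, 0.978, 0.001], [0.978, 0.208, -0.0], [-0.001, 0.001, -1.0]]
contact_force: [-2.4, -3.1, 4.9]
finger_gap: 0.0158
grip_force: 35.0
```

```bash
python3 - <<'E'
from plan import *
st(); s=get_image("scene"); cv2.imwrite("pics/hang.png",cv2.resize(s["frame"][60:210,330:490],(640,600)))
E
```

```text
10.5333 [0.4731 0.3852 0.1944] [-2.4 -3.1  4.9] 0.01579885039928072 34.999722596257925
```

View pics/hang.png

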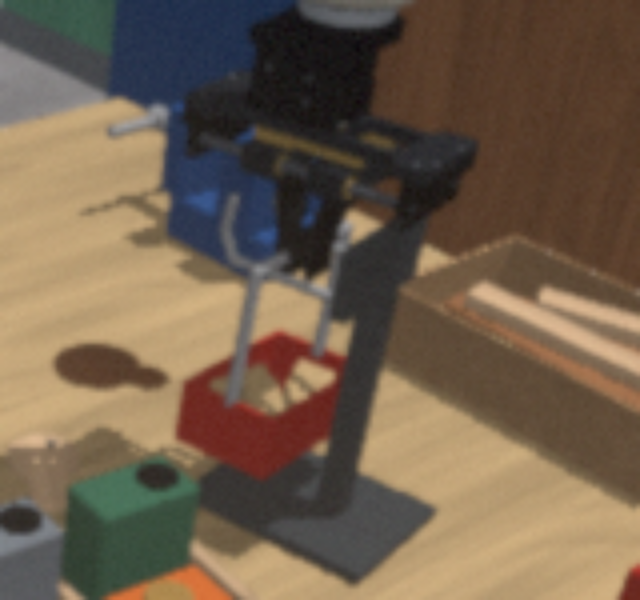

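The bar rests across both prongs between the uprights, and the force confirms contact.

```bash
python3 - <<'E'
from plan import *
plan([[(.473,.3855,.1945,102,0,6),(.473,.3855,.215,102,0,4)],[(.473,.3855,.34,102,0,5)],[(.566,.1525,.28,84,-.6,8)],[(.566,.1525,.102,84,-.6,7)],[(.566,.1525,.102,84,1,9)]])
E
```

```text
CALL
  6 x {"linear":[0.0, 0.0, 0.0],"dr":[0.0, 0.0, 0.0],"grip":0}
  4 x {"linear":[0.0, 0.0, -0.0257],"dr":[0.0, 0.0, 0.0],"grip":0}
CALL
  5 x {"linear":[0.0, 0.0, -0.1562],"dr":[0.0, 0.0, 0.0],"grip":0}
CALL
  8 x {"linear":[-0.309, 0.0531, 0.075],"dr":[0.0, 0.0, 0.1],"grip":-0.6}
CALL
  7 x {"linear":[0.0, 0.0001, 0.2225],"dr":[0.0, 0.0, 0.0],"grip":-0.6}
CALL
  9 x {"linear":[0.0, 0.0, 0.0],"dr":[0.0, 0.0, 0.0],"grip":1}
```

Request:
drive_tool([
  {"linear":[0,0,0],"dr":[0,0,0],"grip":0},
  {"linear":[0,0,0],"dr":[0,0,0],"grip":0},
  {"linear":[0,0,0],"dr":[0,0,0],"grip":0},
  {"linear":[0,0,0],"dr":[0,0,0],"grip":0},
  {"linear":[0,0,0],"dr":[0,0,0],"grip":0},
  {"linear":[0,0,0],"dr":[0,0,0],"grip":0},
  {"linear":[0,0,-0.01],"dr":[0,0,0],"grip":0},
  {"linear":[0,0,-0.02],"dr":[0,0,0],"grip":0},
  {"linear":[0,0,-0.0257],"dr":[0,0,0],"grip":0},
  {"linear":[0,0,-0.0257],"dr":[0,0,0],"grip":0},
])

```text
t: 11.42
tcp_pos: [0.4732, 0.3859, 0.216]
ee_rot: [[-0.208, 0.978, 0.002], [0.978, 0.208, 0.001], [0.001, 0.002, -1.0]]
contact_force: [-0.5, -0.0, 0.1]
finger_gap: 0.0432
grip_force: 0.0
```

Request:
drive_tool([
  {"linear":[0,0,-0.04],"dr":[0,0,0],"grip":0},
  {"linear":[0,0,-0.08],"dr":[0,0,0],"grip":0},
  {"linear":[0,0,-0.12],"dr":[0,0,0],"grip":0},
  {"linear":[0,0,-0.1562],"dr":[0,0,0],"grip":0},
  {"linear":[0,0,-0.1562],"dr":[0,0,0],"grip":0},
])

```text
t: 11.83
tcp_pos: [0.4735, 0.387, 0.3453]
ee_rot: [[-0.208, 0.978, 0.006], [0.978, 0.208, 0.005], [0.003, 0.007, -1.0]]
contact_force: [-0.9, 1.5, 0.9]
finger_gap: 0.0437
grip_force: 0.0
```

Request:
drive_tool([
  {"linear":[-0.309,0.0531,0.075],"dr":[0,0,0.1],"grip":-0.6},
  {"linear":[-0.309,0.0531,0.075],"dr":[0,0,0.1],"grip":-0.6},
  {"linear":[-0.309,0.0531,0.075],"dr":[0,0,0.1],"grip":-0.6},
  {"linear":[-0.309,0.0531,0.075],"dr":[0,0,0.1],"grip":-0.6},
  {"linear":[-0.309,0.0531,0.075],"dr":[0,0,0.1],"grip":-0.6},
  {"linear":[-0.309,0.0531,0.075],"dr":[0,0,0.1],"grip":-0.6},
  {"linear":[-0.309,0.0531,0.075],"dr":[0,0,0.1],"grip":-0.6},
  {"linear":[-0.309,0.0531,0.075],"dr":[0,0,0.1],"grip":-0.6},
  {"linear":[-0.309,0.0531,0.075],"dr":[0,0,0.1],"grip":-0.6},
])

```text
t: 12.58
tcp_pos: [0.5657, 0.152, 0.279]
ee_rot: [[0.106, 0.994, -0.0], [0.994, -0.106, -0.0], [-0.0, -0.0, -1.0]]
contact_force: [-0.4, 0.9, 0.4]
finger_gap: 0.0696
grip_force: 0.0
```

```bash
python3 - <<'E'
from plan import *
st(); s=get_image("scene"); cs=cloud(s); t=get_image("top"); ct=cloud(t)
for n,C in(("s",cs),("t",ct)):
    P=C[(C[...,0]>.4)&(C[...,0]<.5)&(C[...,1]>.3)&(C[...,1]<.47)&(C[...,2]>.206)&(C[...,2]<.235)]
    a=np.radians(12); q=(P[:,:2]-[.470,.3845])@np.array([[np.cos(a),-np.sin(a)],[np.sin(a),np.cos(a)]])*1000
    q=q[q[:,0]>-25]; print(n,len(q),cv2.minAreaRect(q.astype(np.float32)),np.percentile(P[:,2],[5,50,95]))
cv2.imwrite("pics/hung.png",np.hstack([cv2.resize(s["frame"][60:220,270:470],(480,384)),cv2.resize(t["frame"][160:280,140:240],(320,384))]))
E
```

```text
12.5833 [0.5657 0.152  0.279 ] [-0.4  0.9  0.4] 0.06959907353398342 0.0
s 123 ((5.9152140617370605, -4.617546081542969), (129.83876037597656, 17.00510025024414), 85.1075439453125) [0.20660878 0.21199477 0.21972102]
t 224 ((1.3952836990356445, -1.2809982299804688), (30.245433807373047, 125.245849609375), 7.646114349365234) [0.20780136 0.21633821 0.22429277]
```

View pics/hung.png

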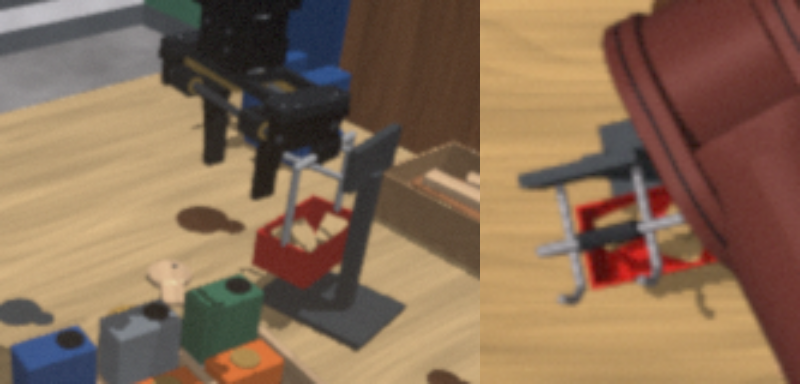

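The basket hangs with its bar on both prongs, about 4 mm off the hook point.

Request:
drive_tool([
  {"linear":[0,0.0001,0.05],"dr":[0,0,0],"grip":-0.6},
  {"linear":[0,0.0001,0.1],"dr":[0,0,0],"grip":-0.6},
  {"linear":[0,0.0001,0.14],"dr":[0,0,0],"grip":-0.6},
  {"linear":[0,0.0001,0.18],"dr":[0,0,0],"grip":-0.6},
  {"linear":[0,0.0001,0.21],"dr":[0,0,0],"grip":-0.6},
  {"linear":[0,0.0001,0.2225],"dr":[0,0,0],"grip":-0.6},
  {"linear":[0,0.0001,0.2225],"dr":[0,0,0],"grip":-0.6},
])

```text
t: 13.27
tcp_pos: [0.5642, 0.1532, 0.0994]
ee_rot: [[0.102, 0.995, -0.003], [0.995, -0.102, -0.001], [-0.001, -0.003, -1.0]]
contact_force: [-0.5, 0.1, 0.7]
finger_gap: 0.0696
grip_force: 0.0
```

Request:
drive_tool([
  {"linear":[0,0,0],"dr":[0,0,0],"grip":1},
  {"linear":[0,0,0],"dr":[0,0,0],"grip":1},
  {"linear":[0,0,0],"dr":[0,0,0],"grip":1},
  {"linear":[0,0,0],"dr":[0,0,0],"grip":1},
  {"linear":[0,0,0],"dr":[0,0,0],"grip":1},
  {"linear":[0,0,0],"dr":[0,0,0],"grip":1},
  {"linear":[0,0,0],"dr":[0,0,0],"grip":1},
], squeeze=35)

```text
t: 13.85
tcp_pos: [0.5662, 0.1523, 0.1021]
ee_rot: [[0.105, 0.995, 0.001], [0.995, -0.105, -0.0], [-0.0, 0.001, -1.0]]
contact_force: [-2.0, 0.1, 6.1]
finger_gap: 0.0438
grip_force: 34.9
```

```bash
python3 - <<'E'
from plan import *
st()
plan([[(.566,.1525,.275,84,1,7)],[(.633,-.0545,.275,84,1,8)],[(.633,-.0545,.103,84,1,8)],[(.633,-.0545,.103,84,-.2,5),(.633,-.0545,.18,84,-.2,4)]])
E
```

```text
13.85 [0.5662 0.1523 0.1021] [-2.   0.1  6.1] 0.04379378521787062 34.890891933609964
CALL
  7 x {"linear":[0.0, 0.0, -0.2163],"dr":[0.0, 0.0, 0.0],"grip":1}
CALL
  8 x {"linear":[-0.2486, 0.1103, 0.0],"dr":[0.0, 0.0, 0.0],"grip":1}
CALL
  8 x {"linear":[0.0, 0.0, 0.215],"dr":[0.0, 0.0, 0.0],"grip":1}
CALL
  5 x {"linear":[0.0, 0.0, 0.0],"dr":[0.0, 0.0, 0.0],"grip":-0.2}
  4 x {"linear":[0.0, 0.0, -0.0962],"dr":[0.0, 0.0, 0.0],"grip":-0.2}
```

Request:
drive_tool([
  {"linear":[0,0,-0.02],"dr":[0,0,0],"grip":1},
  {"linear":[0,0,-0.06],"dr":[0,0,0],"grip":1},
  {"linear":[0,0,-0.1],"dr":[0,0,0],"grip":1},
  {"linear":[0,0,-0.14],"dr":[0,0,0],"grip":1},
  {"linear":[0,0,-0.18],"dr":[0,0,0],"grip":1},
  {"linear":[0,0,-0.2163],"dr":[0,0,0],"grip":1},
  {"linear":[0,0,-0.2163],"dr":[0,0,0],"grip":1},
  {"linear":[0,0,-0.2163],"dr":[0,0,0],"grip":1},
])

```text
t: 14.52
tcp_pos: [0.5663, 0.1525, 0.2754]
ee_rot: [[0.105, 0.994, 0.003], [0.994, -0.105, -0.0], [0.0, 0.003, -1.0]]
contact_force: [1.0, 0.3, -3.9]
finger_gap: 0.0439
grip_force: 34.9
```

Request:
drive_tool([
  {"linear":[-0.03,0.013,0],"dr":[0,0,0],"grip":1},
  {"linear":[-0.07,0.031,0],"dr":[0,0,0],"grip":1},
  {"linear":[-0.11,0.049,0],"dr":[0,0,0],"grip":1},
  {"linear":[-0.15,0.067,0],"dr":[0,0,0],"grip":1},
  {"linear":[-0.19,0.084,0],"dr":[0,0,0],"grip":1},
  {"linear":[-0.22,0.098,0],"dr":[0,0,0],"grip":1},
  {"linear":[-0.24,0.106,0],"dr":[0,0,0],"grip":1},
  {"linear":[-0.2486,0.1103,0],"dr":[0,0,0],"grip":1},
  {"linear":[-0.2486,0.1103,0],"dr":[0,0,0],"grip":1},
  {"linear":[-0.2486,0.1103,0],"dr":[0,0,0],"grip":1},
])

```text
t: 15.35
tcp_pos: [0.6323, -0.0528, 0.2738]
ee_rot: [[0.103, 0.995, -0.001], [0.995, -0.103, 0.001], [0.001, -0.001, -1.0]]
contact_force: [0.6, 1.5, -4.2]
finger_gap: 0.0439
grip_force: 34.9
```

Request:
drive_tool([
  {"linear":[0,0,0.04],"dr":[0,0,0],"grip":1},
  {"linear":[0,0,0.08],"dr":[0,0,0],"grip":1},
  {"linear":[0,0,0.12],"dr":[0,0,0],"grip":1},
  {"linear":[0,0,0.16],"dr":[0,0,0],"grip":1},
  {"linear":[0,0,0.19],"dr":[0,0,0],"grip":1},
  {"linear":[0,0,0.203],"dr":[0,0,0],"grip":1},
  {"linear":[0,0,0.209],"dr":[0,0,0],"grip":1},
  {"linear":[0,0,0.213],"dr":[0,0,0],"grip":1},
  {"linear":[0,0,0.215],"dr":[0,0,0],"grip":1},
  {"linear":[0,0,0.215],"dr":[0,0,0],"grip":1},
])

```text
t: 16.18
tcp_pos: [0.6336, -0.0544, 0.1038]
ee_rot: [[0.104, 0.995, 0.002], [0.995, -0.104, -0.001], [-0.0, 0.002, -1.0]]
contact_force: [1.1, 0.3, -3.3]
finger_gap: 0.0436
grip_force: 34.9
```

```bash
python3 - <<'E'
from plan import *
st()
plan([[(.61,.1475,.18,84,-.6,9)],[(.61,.1475,.055,84,-.6,10)]],dry=True)
s=get_image("scene");t=get_image("top")
cv2.imwrite("pics/park.png",np.hstack([cv2.resize(s["frame"][100:320,220:450],(420,400)),cv2.resize(t["frame"][150:280,230:370],(380,353))[:353]]) if 0 else np.hstack([cv2.resize(s["frame"][100:320,220:450],(400,383)),cv2.resize(t["frame"][150:280,230:366],(400,383))]))
E
```

```text
16.1833 [ 0.6336 -0.0544  0.1038] [ 1.1  0.3 -3.3] 0.04360804344935246 34.89765542879468
CALL
  9 x {"linear":[0.2481, -0.055, 0.0],"dr":[0.0, 0.0, 0.0],"grip":-0.6}
CALL
  10 x {"linear":[0.0, 0.0, 0.1562],"dr":[0.0, 0.0, 0.0],"grip":-0.6}
```

View pics/park.png

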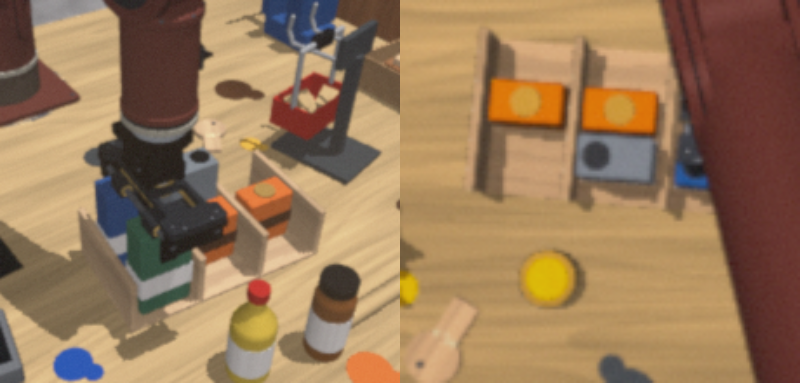

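The green tall can stands held over the rear of lane c. Lane a now shows only its orange can, at about (527,103) in the right half.

Request:
drive_tool([
  {"linear":[0,0,0.0015],"dr":[0,0,0],"grip":1},
  {"linear":[0,0,0.0025],"dr":[0,0,0],"grip":1},
  {"linear":[0,0,0.0025],"dr":[0,0,0],"grip":-0.2},
  {"linear":[0,0,0.0025],"dr":[0,0,0],"grip":-0.2},
  {"linear":[0,0,0.0025],"dr":[0,0,0],"grip":-0.2},
  {"linear":[0,0,0.0025],"dr":[0,0,0],"grip":-0.2},
  {"linear":[0,0,-0.02],"dr":[0,0,0],"grip":-0.2},
  {"linear":[0,0,-0.05],"dr":[0,0,0],"grip":-0.2},
  {"linear":[0,0,-0.1],"dr":[0,0,0],"grip":-0.2},
  {"linear":[0,0,-0.1],"dr":[0,0,0],"grip":-0.2},
])

```text
t: 17.12
tcp_pos: [0.636, -0.0542, 0.1899]
ee_rot: [[0.105, 0.994, 0.01], [0.995, -0.104, -0.001], [0.0, 0.01, -1.0]]
contact_force: [1.1, 1.6, 0.7]
finger_gap: 0.0521
grip_force: 0.0
```

```bash
cat >> plan.py <<'E'
def setcmd(x,y,z,yaw): json.dump([[x,y,z],Rd(yaw).tolist()],open("cmd.json","w"))
def topface(lo,hi,b,hlo=(0,0,0),hhi=(180,255,255)):
    for n in("scene","top"):
        I=get_image(n); C=cloud(I); m=cv2.inRange(cv2.cvtColor(I["frame"],cv2.COLOR_BGR2HSV),np.array(hlo),np.array(hhi))>0
        m&=(C[...,2]>lo)&(C[...,2]<hi)&(C[...,0]>b[0])&(C[...,0]<b[1])&(C[...,1]>b[2])&(C[...,1]<b[3])
        if m.sum()>4:
            r=cv2.minAreaRect((C[m][:,:2]*1000).astype(np.float32)); print(n,m.sum(),np.round(r[0],1),np.round(r[1],1),round(r[2],1),"z",np.percentile(C[m][:,2],[5,50,95]).round(4))
E
python3 - <<'E'
from plan import *
setcmd(.633,-.0545,.103-.002+.08,84); st()
O=((5,150,120),(18,255,255))
topface(.08,.1,(.56,.66,.09,.2),*O)
topface(.08,.1,(.56,.66,0,.1),*O)
plan([[(.61,.148,.181,84,-.6,9)],[(.61,.148,.052,84,-.6,10)]],dry=True)
E
```

```text
17.1167 [ 0.636  -0.0542  0.1899] [1.1 1.6 0.7] 0.05212214259618839 0.0
scene 325 [616.6 144.5] [75.6 45.5] 86.3 z [0.0817 0.0893 0.0915]
top 298 [616.2 148.4] [77.1 43.5] 84.2 z [0.0861 0.0907 0.0951]
scene 304 [606.6  49.3] [74.7 44.2] 85.1 z [0.0814 0.0894 0.0916]
top 289 [605.7  51.8] [73.2 43.4] 89.0 z [0.0865 0.0908 0.0953]
CALL
  9 x {"linear":[0.2487, -0.0551, 0.0],"dr":[0.0, 0.0, 0.0],"grip":-0.6}
CALL
  10 x {"linear":[0.0, 0.0, 0.1612],"dr":[0.0, 0.0, 0.0],"grip":-0.6}
```

```bash
python3 - <<'E'
from plan import *
setcmd(.633,-.0545,.183,84)
plan([[(.616,.1465,.183,84,-.6,9)],[(.616,.1465,.052,84,-.6,10)],[(.616,.1465,.052,84,1,7)],[(.616,.1465,.24,84,1,8)],[(.51,-.115,.24,82,1,9)],[(.405,-.378,.24,80,1,9)],[(.405,-.378,.051,80,1,10)]])
E
```

```text
CALL
  9 x {"linear":[0.2477, -0.0474, 0.0],"dr":[0.0, 0.0, 0.0],"grip":-0.6}
CALL
  10 x {"linear":[0.0, 0.0, 0.1638],"dr":[0.0, 0.0, 0.0],"grip":-0.6}
CALL
  7 x {"linear":[0.0, 0.0, -0.0001],"dr":[0.0, 0.0, 0.0],"grip":1}
CALL
  8 x {"linear":[0.0, 0.0, -0.235],"dr":[0.0, 0.0, 0.0],"grip":1}
CALL
  9 x {"linear":[-0.339, -0.0976, 0.0],"dr":[0.0, 0.0, 0.0111],"grip":1}
CALL
  9 x {"linear":[-0.3438, -0.0842, 0.0],"dr":[0.0, 0.0, 0.0111],"grip":1}
CALL
  10 x {"linear":[0.0, 0.0, 0.2363],"dr":[0.0, 0.0, 0.0],"grip":1}
```

Request:
drive_tool([
  {"linear":[0.2477,-0.0474,0],"dr":[0,0,0],"grip":-0.6},
  {"linear":[0.2477,-0.0474,0],"dr":[0,0,0],"grip":-0.6},
  {"linear":[0.2477,-0.0474,0],"dr":[0,0,0],"grip":-0.6},
  {"linear":[0.2477,-0.0474,0],"dr":[0,0,0],"grip":-0.6},
  {"linear":[0.2477,-0.0474,0],"dr":[0,0,0],"grip":-0.6},
  {"linear":[0.2477,-0.0474,0],"dr":[0,0,0],"grip":-0.6},
  {"linear":[0.2477,-0.0474,0],"dr":[0,0,0],"grip":-0.6},
  {"linear":[0.2477,-0.0474,0],"dr":[0,0,0],"grip":-0.6},
])

```text
t: 17.98
tcp_pos: [0.6154, 0.1454, 0.181]
ee_rot: [[0.105, 0.995, -0.001], [0.995, -0.105, -0.001], [-0.002, -0.001, -1.0]]
contact_force: [-0.2, 0.3, 0.7]
finger_gap: 0.0697
grip_force: 0.0
```

Request:
drive_tool([
  {"linear":[0,0,0.04],"dr":[0,0,0],"grip":-0.6},
  {"linear":[0,0,0.08],"dr":[0,0,0],"grip":-0.6},
  {"linear":[0,0,0.12],"dr":[0,0,0],"grip":-0.6},
  {"linear":[0,0,0.15],"dr":[0,0,0],"grip":-0.6},
  {"linear":[0,0,0.1638],"dr":[0,0,0],"grip":-0.6},
  {"linear":[0,0,0.1638],"dr":[0,0,0],"grip":-0.6},
])

```text
t: 18.48
tcp_pos: [0.6143, 0.1435, 0.0481]
ee_rot: [[0.107, 0.994, -0.005], [0.994, -0.107, -0.002], [-0.003, -0.004, -1.0]]
contact_force: [-1.0, -0.7, 0.4]
finger_gap: 0.0697
grip_force: 0.0
```

Request:
drive_tool([
  {"linear":[0,0,-0.0001],"dr":[0,0,0],"grip":1},
  {"linear":[0,0,-0.0001],"dr":[0,0,0],"grip":1},
  {"linear":[0,0,-0.0001],"dr":[0,0,0],"grip":1},
  {"linear":[0,0,-0.0001],"dr":[0,0,0],"grip":1},
  {"linear":[0,0,-0.0001],"dr":[0,0,0],"grip":1},
  {"linear":[0,0,-0.0001],"dr":[0,0,0],"grip":1},
  {"linear":[0,0,-0.0001],"dr":[0,0,0],"grip":1},
])

```text
t: 19.07
tcp_pos: [0.6161, 0.1464, 0.0524]
ee_rot: [[0.104, 0.995, 0.001], [0.995, -0.104, -0.0], [-0.0, 0.001, -1.0]]
contact_force: [-2.4, -0.5, 6.3]
finger_gap: 0.0437
grip_force: 35.0
```

Request:
drive_tool([
  {"linear":[0,0,-0.03],"dr":[0,0,0],"grip":1},
  {"linear":[0,0,-0.07],"dr":[0,0,0],"grip":1},
  {"linear":[0,0,-0.11],"dr":[0,0,0],"grip":1},
  {"linear":[0,0,-0.15],"dr":[0,0,0],"grip":1},
  {"linear":[0,0,-0.19],"dr":[0,0,0],"grip":1},
  {"linear":[0,0,-0.22],"dr":[0,0,0],"grip":1},
  {"linear":[0,0,-0.235],"dr":[0,0,0],"grip":1},
  {"linear":[0,0,-0.235],"dr":[0,0,0],"grip":1},
])

```text
t: 19.73
tcp_pos: [0.6168, 0.1468, 0.2419]
ee_rot: [[0.105, 0.994, 0.004], [0.995, -0.105, 0.0], [0.001, 0.004, -1.0]]
contact_force: [0.9, 1.3, -3.6]
finger_gap: 0.0438
grip_force: 35.0
```

Request:
drive_tool([
  {"linear":[-0.03,-0.009,0],"dr":[0,0,0.001],"grip":1},
  {"linear":[-0.07,-0.02,0],"dr":[0,0,0.002],"grip":1},
  {"linear":[-0.12,-0.034,0],"dr":[0,0,0.004],"grip":1},
  {"linear":[-0.17,-0.049,0],"dr":[0,0,0.006],"grip":1},
  {"linear":[-0.22,-0.063,0],"dr":[0,0,0.008],"grip":1},
  {"linear":[-0.27,-0.078,0],"dr":[0,0,0.009],"grip":1},
  {"linear":[-0.31,-0.089,0],"dr":[0,0,0.01],"grip":1},
  {"linear":[-0.339,-0.0976,0],"dr":[0,0,0.0111],"grip":1},
])

```text
t: 20.4
tcp_pos: [0.507, -0.1193, 0.2371]
ee_rot: [[0.144, 0.99, -0.003], [0.99, -0.144, -0.001], [-0.001, -0.003, -1.0]]
contact_force: [1.4, -0.5, -3.1]
finger_gap: 0.0436
grip_force: 35.0
```

Request:
drive_tool([
  {"linear":[-0.04,-0.01,0],"dr":[0,0,0.001],"grip":1},
  {"linear":[-0.09,-0.022,0],"dr":[0,0,0.003],"grip":1},
  {"linear":[-0.14,-0.034,0],"dr":[0,0,0.005],"grip":1},
  {"linear":[-0.19,-0.046,0],"dr":[0,0,0.006],"grip":1},
  {"linear":[-0.24,-0.059,0],"dr":[0,0,0.008],"grip":1},
  {"linear":[-0.28,-0.069,0],"dr":[0,0,0.009],"grip":1},
  {"linear":[-0.32,-0.078,0],"dr":[0,0,0.01],"grip":1},
  {"linear":[-0.3438,-0.0842,0],"dr":[0,0,0.0111],"grip":1},
  {"linear":[-0.3438,-0.0842,0],"dr":[0,0,0.0111],"grip":1},
  {"linear":[-0.3438,-0.0842,0],"dr":[0,0,0.0111],"grip":1},
])

```text
t: 21.23
tcp_pos: [0.4031, -0.3788, 0.2369]
ee_rot: [[0.177, 0.984, -0.002], [0.984, -0.177, 0.002], [0.002, -0.003, -1.0]]
contact_force: [0.2, -0.3, -4.0]
finger_gap: 0.0439
grip_force: 35.0
```

Request:
drive_tool([
  {"linear":[0,0,0.04],"dr":[0,0,0],"grip":1},
  {"linear":[0,0,0.08],"dr":[0,0,0],"grip":1},
  {"linear":[0,0,0.12],"dr":[0,0,0],"grip":1},
  {"linear":[0,0,0.16],"dr":[0,0,0],"grip":1},
  {"linear":[0,0,0.195],"dr":[0,0,0],"grip":1},
  {"linear":[0,0,0.215],"dr":[0,0,0],"grip":1},
  {"linear":[0,0,0.226],"dr":[0,0,0],"grip":1},
  {"linear":[0,0,0.233],"dr":[0,0,0],"grip":1},
  {"linear":[0,0,0.2363],"dr":[0,0,0],"grip":1},
  {"linear":[0,0,0.2363],"dr":[0,0,0],"grip":1},
])

```text
t: 22.07
tcp_pos: [0.4054, -0.3779, 0.0511]
ee_rot: [[0.173, 0.985, 0.001], [0.985, -0.173, -0.001], [-0.0, 0.001, -1.0]]
contact_force: [0.1, 0.5, -2.7]
finger_gap: 0.0439
grip_force: 35.0
```

```bash
python3 - <<'E'
from plan import *
st()
topface(.135,.16,(.585,.7,-.12,0))
I=get_image("top"); C=cloud(I); g=cv2.inRange(I["frame"],np.array((0,0,0)),np.array((45,45,45)))>0
m=g&(C[...,2]<.015)&(C[...,2]>-.01)&(C[...,0]>.3)&(C[...,0]<.5)&(C[...,1]>-.45)&(C[...,1]<-.15)
P=C[m]; print("mat",np.percentile(P[:,0],[1,99]),np.percentile(P[:,1],[1,99]))
E
```

```text
22.0667 [ 0.4054 -0.3779  0.0511] [ 0.1  0.5 -2.7] 0.04389866049958813 34.954819553531706
scene 567 [636.  -54.1] [75.8 45.3] 84.6 z [0.1372 0.1447 0.1475]
top 399 [634.9 -51.1] [75.5 44.6] 84.6 z [0.1415 0.1456 0.1501]
mat [0.33552104 0.47479256] [-0.38156354 -0.18760055]
```

Request:
drive_tool([
  {"linear":[0,0,0.0012],"dr":[0,0,0],"grip":1},
  {"linear":[0,0,0.0012],"dr":[0,0,0],"grip":-0.4},
  {"linear":[0,0,0.0012],"dr":[0,0,0],"grip":-0.4},
  {"linear":[0,0,0.0012],"dr":[0,0,0],"grip":-0.4},
  {"linear":[0,0,0.0012],"dr":[0,0,0],"grip":-0.4},
  {"linear":[0,0,-0.03],"dr":[0,0,0],"grip":-0.4},
  {"linear":[0,0,-0.07],"dr":[0,0,0],"grip":-0.4},
  {"linear":[0,0,-0.12],"dr":[0,0,0],"grip":-0.4},
  {"linear":[0,0,-0.2],"dr":[0,0,0],"grip":-0.4},
  {"linear":[0,0,-0.2],"dr":[0,0,0],"grip":-0.4},
])

```text
t: 23.05
tcp_pos: [0.4059, -0.379, 0.2155]
ee_rot: [[0.174, 0.985, 0.004], [0.985, -0.174, -0.004], [-0.003, 0.005, -1.0]]
contact_force: [1.2, -0.7, 0.1]
finger_gap: 0.0607
grip_force: 0.0
```

```bash
python3 - <<'E'
from plan import *
setcmd(.405,-.378,.211,80); st()
topface(.07,.1,(.35,.46,-.45,-.3),(5,150,120),(18,255,255))
plan([[(.635,-.0535,.211,84,-.4,10)],[(.635,-.0535,.102,84,-.4,6)],[(.635,-.0535,.102,84,1,6)],[(.635,-.0535,.275,84,1,8)],[(.566,.1525,.275,84,1,8)],[(.566,.1525,.103,84,1,10)]])
E
```

```text
23.05 [ 0.4059 -0.379   0.2155] [ 1.2 -0.7  0.1] 0.060707888970040084 0.0
scene 572 [ 406.7 -380.2] [74.6 47.5] 79.9 z [0.0718 0.087  0.0898]
top 302 [ 407.4 -377.1] [76. 43.] 79.8 z [0.0842 0.0883 0.0924]
CALL
  10 x {"linear":[0.4494, 0.2127, 0.0],"dr":[0.0, 0.0, -0.0222],"grip":-0.4}
CALL
  6 x {"linear":[0.0, 0.0, 0.1362],"dr":[0.0, 0.0, 0.0],"grip":-0.4}
CALL
  6 x {"linear":[0.0, 0.0, 0.0001],"dr":[0.0, 0.0, 0.0],"grip":1}
CALL
  8 x {"linear":[0.0, 0.0, -0.2163],"dr":[0.0, 0.0, 0.0],"grip":1}
CALL
  8 x {"linear":[0.2471, -0.1127, 0.0],"dr":[0.0, 0.0, 0.0],"grip":1}
CALL
  10 x {"linear":[0.0, 0.0, 0.215],"dr":[0.0, 0.0, 0.0],"grip":1}
```

Request:
drive_tool([
  {"linear":[0.2247,0.1063,0],"dr":[0,0,0],"grip":-0.4},
  {"linear":[0.2247,0.1063,0],"dr":[0,0,0],"grip":-0.4},
  {"linear":[0.2247,0.1063,0],"dr":[0,0,0],"grip":-0.4},
  {"linear":[0.2247,0.1063,0],"dr":[0,0,0],"grip":-0.4},
  {"linear":[0.2247,0.1063,0],"dr":[0,0,0],"grip":-0.4},
  {"linear":[0.2247,0.1063,0],"dr":[0,0,0],"grip":-0.4},
])

```text
t: 23.65
tcp_pos: [0.5233, -0.208, 0.2102]
ee_rot: [[0.164, 0.986, 0.002], [0.986, -0.164, 0.003], [0.003, 0.002, -1.0]]
contact_force: [-0.5, 0.0, 0.7]
finger_gap: 0.0611
grip_force: 0.0
```

Request:
drive_tool([
  {"linear":[0.2247,0.1064,0],"dr":[0,0,-0.0222],"grip":-0.4},
  {"linear":[0.2247,0.1064,0],"dr":[0,0,-0.0222],"grip":-0.4},
  {"linear":[0.2247,0.1064,0],"dr":[0,0,-0.0222],"grip":-0.4},
  {"linear":[0.2247,0.1064,0],"dr":[0,0,-0.0222],"grip":-0.4},
  {"linear":[0.2247,0.1064,0],"dr":[0,0,-0.0222],"grip":-0.4},
  {"linear":[0.2247,0.1064,0],"dr":[0,0,-0.0222],"grip":-0.4},
  {"linear":[0.2247,0.1064,0],"dr":[0,0,-0.0222],"grip":-0.4},
])

```text
t: 24.23
tcp_pos: [0.635, -0.0513, 0.2093]
ee_rot: [[0.1, 0.995, -0.001], [0.995, -0.1, 0.001], [0.001, -0.001, -1.0]]
contact_force: [-0.3, -0.1, -0.7]
finger_gap: 0.0609
grip_force: 0.0
```

Request:
drive_tool([
  {"linear":[0,0,0.04],"dr":[0,0,0],"grip":-0.4},
  {"linear":[0,0,0.08],"dr":[0,0,0],"grip":-0.4},
  {"linear":[0,0,0.115],"dr":[0,0,0],"grip":-0.4},
  {"linear":[0,0,0.13],"dr":[0,0,0],"grip":-0.4},
  {"linear":[0,0,0.1362],"dr":[0,0,0],"grip":-0.4},
  {"linear":[0,0,0.1362],"dr":[0,0,0],"grip":-0.4},
])

```text
t: 24.73
tcp_pos: [0.6342, -0.0549, 0.1009]
ee_rot: [[0.106, 0.994, -0.001], [0.994, -0.106, -0.001], [-0.001, -0.001, -1.0]]
contact_force: [0.5, -0.1, 0.5]
finger_gap: 0.0607
grip_force: 0.0
```

Request:
drive_tool([
  {"linear":[0,0,0.0001],"dr":[0,0,0],"grip":1},
  {"linear":[0,0,0.0001],"dr":[0,0,0],"grip":1},
  {"linear":[0,0,0.0001],"dr":[0,0,0],"grip":1},
  {"linear":[0,0,0.0001],"dr":[0,0,0],"grip":1},
  {"linear":[0,0,0.0001],"dr":[0,0,0],"grip":1},
  {"linear":[0,0,0.0001],"dr":[0,0,0],"grip":1},
])

```text
t: 25.23
tcp_pos: [0.6353, -0.0539, 0.1027]
ee_rot: [[0.105, 0.995, 0.002], [0.995, -0.105, -0.001], [-0.001, 0.002, -1.0]]
contact_force: [-2.0, 0.4, 6.9]
finger_gap: 0.0439
grip_force: 34.9
```

Gripped. Next I lift it, carry it to the front of lane a and lower it.

Request:
drive_tool([
  {"linear":[0,0,-0.02],"dr":[0,0,0],"grip":1},
  {"linear":[0,0,-0.06],"dr":[0,0,0],"grip":1},
  {"linear":[0,0,-0.1],"dr":[0,0,0],"grip":1},
  {"linear":[0,0,-0.14],"dr":[0,0,0],"grip":1},
  {"linear":[0,0,-0.18],"dr":[0,0,0],"grip":1},
  {"linear":[0,0,-0.2163],"dr":[0,0,0],"grip":1},
  {"linear":[0,0,-0.2163],"dr":[0,0,0],"grip":1},
])

```text
t: 25.82
tcp_pos: [0.6369, -0.0533, 0.2811]
ee_rot: [[0.105, 0.994, 0.009], [0.995, -0.105, -0.001], [-0.0, 0.009, -1.0]]
contact_force: [0.4, 0.8, -2.4]
finger_gap: 0.0435
grip_force: 34.9
```

Request:
drive_tool([
  {"linear":[0.03,-0.014,0],"dr":[0,0,0],"grip":1},
  {"linear":[0.07,-0.032,0],"dr":[0,0,0],"grip":1},
  {"linear":[0.11,-0.05,0],"dr":[0,0,0],"grip":1},
  {"linear":[0.15,-0.068,0],"dr":[0,0,0],"grip":1},
  {"linear":[0.19,-0.087,0],"dr":[0,0,0],"grip":1},
  {"linear":[0.22,-0.1,0],"dr":[0,0,0],"grip":1},
  {"linear":[0.24,-0.11,0],"dr":[0,0,0],"grip":1},
  {"linear":[0.2471,-0.1127,0],"dr":[0,0,0],"grip":1},
  {"linear":[0.2471,-0.1127,0],"dr":[0,0,0],"grip":1},
  {"linear":[0.2471,-0.1127,0],"dr":[0,0,0],"grip":1},
])

```text
t: 26.65
tcp_pos: [0.566, 0.1512, 0.2737]
ee_rot: [[0.105, 0.994, -0.0], [0.994, -0.105, -0.001], [-0.001, 0.0, -1.0]]
contact_force: [0.6, 0.5, -4.4]
finger_gap: 0.0442
grip_force: 34.9
```

Request:
drive_tool([
  {"linear":[0,0,0.04],"dr":[0,0,0],"grip":1},
  {"linear":[0,0,0.08],"dr":[0,0,0],"grip":1},
  {"linear":[0,0,0.12],"dr":[0,0,0],"grip":1},
  {"linear":[0,0,0.16],"dr":[0,0,0],"grip":1},
  {"linear":[0,0,0.19],"dr":[0,0,0],"grip":1},
  {"linear":[0,0,0.205],"dr":[0,0,0],"grip":1},
  {"linear":[0,0,0.212],"dr":[0,0,0],"grip":1},
  {"linear":[0,0,0.215],"dr":[0,0,0],"grip":1},
  {"linear":[0,0,0.2163],"dr":[0,0,0],"grip":1},
  {"linear":[0,0,0.2163],"dr":[0,0,0],"grip":1},
])

```text
t: 27.48
tcp_pos: [0.567, 0.1517, 0.1026]
ee_rot: [[0.106, 0.994, 0.002], [0.994, -0.106, -0.0], [-0.0, 0.002, -1.0]]
contact_force: [-0.3, 0.6, -3.7]
finger_gap: 0.0435
grip_force: 35.0
```

Request:
drive_tool([
  {"linear":[0,0,0.0005],"dr":[0,0,0],"grip":-0.4},
  {"linear":[0,0,0.0005],"dr":[0,0,0],"grip":-0.4},
  {"linear":[0,0,0.0005],"dr":[0,0,0],"grip":-0.4},
  {"linear":[0,0,0.0005],"dr":[0,0,0],"grip":-0.4},
  {"linear":[0,0,-0.03],"dr":[0,0,0],"grip":-0.4},
  {"linear":[0,0,-0.07],"dr":[0,0,0],"grip":-0.4},
  {"linear":[0,0,-0.1],"dr":[0,0,0],"grip":-0.4},
  {"linear":[0,0,-0.1],"dr":[0,0,0],"grip":-0.4},
])

```text
t: 28.15
tcp_pos: [0.5682, 0.1536, 0.1867]
ee_rot: [[0.104, 0.995, 0.008], [0.995, -0.104, 0.001], [0.002, 0.008, -1.0]]
contact_force: [2.0, -0.1, 0.4]
finger_gap: 0.0609
grip_force: 0.0
```

```bash
python3 - <<'E'
from plan import *
setcmd(.566,.1525,.182,84); st()
topface(.135,.16,(.5,.62,.1,.2),(35,60,30),(90,255,255)); topface(.135,.16,(.5,.62,0,.098)); 
plan([[(.5555,.0525,.182,84,-.4,6)],[(.5555,.0525,.102,84,-.4,5)],[(.5555,.0525,.102,84,1,6)],[(.5555,.0525,.275,84,1,7)],[(.633,-.0545,.275,84,1,8)],[(.633,-.0545,.102,84,1,10)]],dry=True)
E
```

```text
28.15 [0.5682 0.1536 0.1867] [ 2.  -0.1  0.4] 0.06087864157300505 0.0
scene 259 [569.4 149.8] [73.7 45.5] 86.9 z [0.137  0.1442 0.1461]
top 98 [565.8 125.8] [20.7 43.4] 88.4 z [0.1404 0.1459 0.15  ]
scene 416 [554.9  50.8] [76.4 44.9] 84.1 z [0.1373 0.1447 0.1474]
top 403 [554.2  54.2] [75.9 44. ] 84.9 z [0.1417 0.1459 0.1503]
CALL
  6 x {"linear":[-0.1257, 0.0, 0.0],"dr":[0.0, 0.0, 0.0],"grip":-0.4}
CALL
  5 x {"linear":[0.0, 0.0, 0.1],"dr":[0.0, 0.0, 0.0],"grip":-0.4}
CALL
  6 x {"linear":[0.0, 0.0, 0.0],"dr":[0.0, 0.0, 0.0],"grip":1}
CALL
  7 x {"linear":[0.0, 0.0, -0.2163],"dr":[0.0, 0.0, 0.0],"grip":1}
CALL
  8 x {"linear":[-0.1229, 0.1103, 0.0],"dr":[0.0, 0.0, 0.0],"grip":1}
CALL
  10 x {"linear":[0.0, 0.0, 0.2163],"dr":[0.0, 0.0, 0.0],"grip":1}
```

Request:
drive_tool([
  {"linear":[-0.04,0,0],"dr":[0,0,0],"grip":-0.4},
  {"linear":[-0.08,0,0],"dr":[0,0,0],"grip":-0.4},
  {"linear":[-0.11,0,0],"dr":[0,0,0],"grip":-0.4},
  {"linear":[-0.1257,0,0],"dr":[0,0,0],"grip":-0.4},
  {"linear":[-0.1257,0,0],"dr":[0,0,0],"grip":-0.4},
  {"linear":[-0.1257,0,0.04],"dr":[0,0,0],"grip":-0.4},
  {"linear":[-0.1257,0,0.075],"dr":[0,0,0],"grip":-0.4},
  {"linear":[-0.1257,0,0.094],"dr":[0,0,0],"grip":-0.4},
  {"linear":[-0.1257,0,0.1],"dr":[0,0,0],"grip":-0.4},
  {"linear":[-0.1257,0,0.1],"dr":[0,0,0],"grip":-0.4},
])

```text
t: 29.18
tcp_pos: [0.554, 0.0531, 0.0996]
ee_rot: [[0.103, 0.995, -0.003], [0.995, -0.103, 0.0], [-0.0, -0.003, -1.0]]
contact_force: [-0.5, 0.1, -0.2]
finger_gap: 0.061
grip_force: 0.0
```

Request:
drive_tool([
  {"linear":[0,0,0],"dr":[0,0,0],"grip":1},
  {"linear":[0,0,0],"dr":[0,0,0],"grip":1},
  {"linear":[0,0,0],"dr":[0,0,0],"grip":1},
  {"linear":[0,0,0],"dr":[0,0,0],"grip":1},
  {"linear":[0,0,0],"dr":[0,0,0],"grip":1},
  {"linear":[0,0,0],"dr":[0,0,0],"grip":1},
])

```text
t: 29.68
tcp_pos: [0.5557, 0.0523, 0.1022]
ee_rot: [[0.105, 0.995, 0.002], [0.995, -0.105, -0.001], [-0.0, 0.002, -1.0]]
contact_force: [-1.6, -0.0, 6.6]
finger_gap: 0.0441
grip_force: 34.9
```

Request:
drive_tool([
  {"linear":[0,0,-0.02],"dr":[0,0,0],"grip":1},
  {"linear":[0,0,-0.06],"dr":[0,0,0],"grip":1},
  {"linear":[0,0,-0.1],"dr":[0,0,0],"grip":1},
  {"linear":[0,0,-0.14],"dr":[0,0,0],"grip":1},
  {"linear":[0,0,-0.18],"dr":[0,0,0],"grip":1},
  {"linear":[0,0,-0.2163],"dr":[0,0,0],"grip":1},
  {"linear":[0,0,-0.2163],"dr":[0,0,0],"grip":1},
])

```text
t: 30.27
tcp_pos: [0.5574, 0.0529, 0.2803]
ee_rot: [[0.105, 0.994, 0.009], [0.994, -0.105, -0.0], [0.0, 0.009, -1.0]]
contact_force: [0.9, 0.5, -3.4]
finger_gap: 0.0437
grip_force: 34.9
```

Request:
drive_tool([
  {"linear":[-0.025,0.022,0],"dr":[0,0,0],"grip":1},
  {"linear":[-0.05,0.045,0],"dr":[0,0,0],"grip":1},
  {"linear":[-0.08,0.072,0],"dr":[0,0,0],"grip":1},
  {"linear":[-0.105,0.094,0],"dr":[0,0,0],"grip":1},
  {"linear":[-0.1229,0.1103,0],"dr":[0,0,0],"grip":1},
  {"linear":[-0.1229,0.1103,0],"dr":[0,0,0],"grip":1},
  {"linear":[-0.1229,0.1103,0],"dr":[0,0,0],"grip":1},
])

```text
t: 30.85
tcp_pos: [0.6325, -0.0561, 0.2727]
ee_rot: [[0.107, 0.994, -0.002], [0.994, -0.107, 0.0], [-0.0, -0.002, -1.0]]
contact_force: [0.1, 0.7, -3.8]
finger_gap: 0.0435
grip_force: 34.9
```

Request:
drive_tool([
  {"linear":[0,0,0.04],"dr":[0,0,0],"grip":1},
  {"linear":[0,0,0.08],"dr":[0,0,0],"grip":1},
  {"linear":[0,0,0.12],"dr":[0,0,0],"grip":1},
  {"linear":[0,0,0.16],"dr":[0,0,0],"grip":1},
  {"linear":[0,0,0.19],"dr":[0,0,0],"grip":1},
  {"linear":[0,0,0.205],"dr":[0,0,0],"grip":1},
  {"linear":[0,0,0.212],"dr":[0,0,0],"grip":1},
  {"linear":[0,0,0.215],"dr":[0,0,0],"grip":1},
  {"linear":[0,0,0.2163],"dr":[0,0,0],"grip":1},
  {"linear":[0,0,0.2163],"dr":[0,0,0],"grip":1},
])

```text
t: 31.68
tcp_pos: [0.6336, -0.0546, 0.1028]
ee_rot: [[0.105, 0.995, 0.003], [0.995, -0.105, -0.001], [-0.0, 0.003, -1.0]]
contact_force: [0.2, -0.2, -4.0]
finger_gap: 0.044
grip_force: 34.9
```

```bash
python3 - <<'E'
from plan import *
setcmd(.633,-.0545,.102,84)
plan([[(.633,-.0545,.1015,84,-.4,4),(.633,-.0545,.182,84,-.4,4)],[(.606,.0505,.182,84,-.4,6)],[(.606,.0505,.052,84,-.4,8)],[(.606,.0505,.052,84,1,6)],[(.606,.0505,.24,84,1,8)],[(.506,-.12,.24,82,1,7)],[(.405,-.288,.24,80,1,8)],[(.405,-.288,.051,80,1,10)]])
E
```

```text
CALL
  4 x {"linear":[0.0, 0.0, 0.0006],"dr":[0.0, 0.0, 0.0],"grip":-0.4}
  4 x {"linear":[0.0, 0.0, -0.1],"dr":[0.0, 0.0, 0.0],"grip":-0.4}
CALL
  6 x {"linear":[0.127, -0.0473, 0.0],"dr":[0.0, 0.0, 0.0],"grip":-0.4}
CALL
  8 x {"linear":[0.0, 0.0, 0.1625],"dr":[0.0, 0.0, 0.0],"grip":-0.4}
CALL
  6 x {"linear":[0.0, 0.0, 0.0],"dr":[0.0, 0.0, 0.0],"grip":1}
CALL
  8 x {"linear":[0.0, 0.0, -0.235],"dr":[0.0, 0.0, 0.0],"grip":1}
CALL
  7 x {"linear":[-0.225, -0.102, 0.0],"dr":[0.0, 0.0, 0.0111],"grip":1}
CALL
  8 x {"linear":[-0.2255, -0.0958, 0.0],"dr":[0.0, 0.0, 0.0111],"grip":1}
CALL
  10 x {"linear":[0.0, 0.0, 0.2362],"dr":[0.0, 0.0, 0.0],"grip":1}
```

Request:
drive_tool([
  {"linear":[0,0,0.0006],"dr":[0,0,0],"grip":-0.4},
  {"linear":[0,0,0.0006],"dr":[0,0,0],"grip":-0.4},
  {"linear":[0,0,0.0006],"dr":[0,0,0],"grip":-0.4},
  {"linear":[0,0,0.0006],"dr":[0,0,0],"grip":-0.4},
  {"linear":[0,0,-0.03],"dr":[0,0,0],"grip":-0.4},
  {"linear":[0,0,-0.07],"dr":[0,0,0],"grip":-0.4},
  {"linear":[0,0,-0.1],"dr":[0,0,0],"grip":-0.4},
  {"linear":[0,0,-0.1],"dr":[0,0,0],"grip":-0.4},
])

```text
t: 32.35
tcp_pos: [0.6355, -0.0544, 0.1874]
ee_rot: [[0.105, 0.994, 0.009], [0.995, -0.105, -0.001], [-0.0, 0.009, -1.0]]
contact_force: [0.1, 0.3, 0.9]
finger_gap: 0.0605
grip_force: 0.0
```

Request:
drive_tool([
  {"linear":[0.04,-0.015,0],"dr":[0,0,0],"grip":-0.4},
  {"linear":[0.08,-0.03,0],"dr":[0,0,0],"grip":-0.4},
  {"linear":[0.11,-0.041,0],"dr":[0,0,0],"grip":-0.4},
  {"linear":[0.127,-0.0473,0],"dr":[0,0,0],"grip":-0.4},
  {"linear":[0.127,-0.0473,0],"dr":[0,0,0],"grip":-0.4},
  {"linear":[0.127,-0.0473,0],"dr":[0,0,0],"grip":-0.4},
])

```text
t: 32.85
tcp_pos: [0.6058, 0.0502, 0.1813]
ee_rot: [[0.104, 0.995, 0.001], [0.995, -0.104, -0.001], [-0.001, 0.001, -1.0]]
contact_force: [-0.2, -1.1, -0.1]
finger_gap: 0.0608
grip_force: 0.0
```

Request:
drive_tool([
  {"linear":[0,0,0.04],"dr":[0,0,0],"grip":-0.4},
  {"linear":[0,0,0.08],"dr":[0,0,0],"grip":-0.4},
  {"linear":[0,0,0.115],"dr":[0,0,0],"grip":-0.4},
  {"linear":[0,0,0.14],"dr":[0,0,0],"grip":-0.4},
  {"linear":[0,0,0.155],"dr":[0,0,0],"grip":-0.4},
  {"linear":[0,0,0.1625],"dr":[0,0,0],"grip":-0.4},
  {"linear":[0,0,0.1625],"dr":[0,0,0],"grip":-0.4},
])

```text
t: 33.43
tcp_pos: [0.6056, 0.0489, 0.0503]
ee_rot: [[0.106, 0.994, -0.001], [0.994, -0.106, -0.001], [-0.001, -0.001, -1.0]]
contact_force: [-0.1, 0.3, 0.6]
finger_gap: 0.0609
grip_force: 0.0
```

Request:
drive_tool([
  {"linear":[0,0,0],"dr":[0,0,0],"grip":1},
  {"linear":[0,0,0],"dr":[0,0,0],"grip":1},
  {"linear":[0,0,0],"dr":[0,0,0],"grip":1},
  {"linear":[0,0,0],"dr":[0,0,0],"grip":1},
  {"linear":[0,0,0],"dr":[0,0,0],"grip":1},
  {"linear":[0,0,0],"dr":[0,0,0],"grip":1},
])

```text
t: 33.93
tcp_pos: [0.6061, 0.0503, 0.0524]
ee_rot: [[0.105, 0.995, 0.001], [0.995, -0.105, -0.001], [-0.0, 0.001, -1.0]]
contact_force: [-4.1, 0.2, 6.6]
finger_gap: 0.0436
grip_force: 35.0
```

Request:
drive_tool([
  {"linear":[0,0,-0.02],"dr":[0,0,0],"grip":1},
  {"linear":[0,0,-0.06],"dr":[0,0,0],"grip":1},
  {"linear":[0,0,-0.1],"dr":[0,0,0],"grip":1},
  {"linear":[0,0,-0.15],"dr":[0,0,0],"grip":1},
  {"linear":[0,0,-0.19],"dr":[0,0,0],"grip":1},
  {"linear":[0,0,-0.22],"dr":[0,0,0],"grip":1},
  {"linear":[0,0,-0.235],"dr":[0,0,0],"grip":1},
  {"linear":[0,0,-0.235],"dr":[0,0,0],"grip":1},
])

```text
t: 34.6
tcp_pos: [0.6068, 0.0505, 0.2419]
ee_rot: [[0.105, 0.994, 0.005], [0.995, -0.105, -0.001], [-0.0, 0.005, -1.0]]
contact_force: [-0.4, 0.3, -2.5]
finger_gap: 0.0438
grip_force: 35.0
```

Request:
drive_tool([
  {"linear":[-0.03,-0.0136,0],"dr":[0,0,0.0015],"grip":1},
  {"linear":[-0.07,-0.0317,0],"dr":[0,0,0.0035],"grip":1},
  {"linear":[-0.115,-0.052,0],"dr":[0,0,0.006],"grip":1},
  {"linear":[-0.16,-0.0725,0],"dr":[0,0,0.008],"grip":1},
  {"linear":[-0.2,-0.0907,0],"dr":[0,0,0.01],"grip":1},
  {"linear":[-0.225,-0.102,0],"dr":[0,0,0.0111],"grip":1},
])

```text
t: 35.1
tcp_pos: [0.5024, -0.1243, 0.2368]
ee_rot: [[0.144, 0.99, -0.004], [0.99, -0.144, -0.001], [-0.002, -0.003, -1.0]]
contact_force: [0.7, -1.1, -3.5]
finger_gap: 0.0438
grip_force: 35.0
```

Request:
drive_tool([
  {"linear":[-0.04,-0.017,0],"dr":[0,0,0.002],"grip":1},
  {"linear":[-0.08,-0.034,0],"dr":[0,0,0.004],"grip":1},
  {"linear":[-0.12,-0.051,0],"dr":[0,0,0.006],"grip":1},
  {"linear":[-0.16,-0.068,0],"dr":[0,0,0.008],"grip":1},
  {"linear":[-0.19,-0.0807,0],"dr":[0,0,0.009],"grip":1},
  {"linear":[-0.215,-0.0913,0],"dr":[0,0,0.01],"grip":1},
  {"linear":[-0.2255,-0.0958,0],"dr":[0,0,0.0111],"grip":1},
  {"linear":[-0.2255,-0.0958,0],"dr":[0,0,0.0111],"grip":1},
  {"linear":[-0.2255,-0.0958,0],"dr":[0,0,0.0111],"grip":1},
])

```text
t: 35.85
tcp_pos: [0.4046, -0.2874, 0.238]
ee_rot: [[0.174, 0.985, -0.001], [0.985, -0.174, 0.001], [0.001, -0.001, -1.0]]
contact_force: [0.4, 0.9, -4.1]
finger_gap: 0.0435
grip_force: 35.0
```

Request:
drive_tool([
  {"linear":[0,0,0.04],"dr":[0,0,0],"grip":1},
  {"linear":[0,0,0.08],"dr":[0,0,0],"grip":1},
  {"linear":[0,0,0.12],"dr":[0,0,0],"grip":1},
  {"linear":[0,0,0.16],"dr":[0,0,0],"grip":1},
  {"linear":[0,0,0.195],"dr":[0,0,0],"grip":1},
  {"linear":[0,0,0.215],"dr":[0,0,0],"grip":1},
  {"linear":[0,0,0.226],"dr":[0,0,0],"grip":1},
  {"linear":[0,0,0.233],"dr":[0,0,0],"grip":1},
  {"linear":[0,0,0.2362],"dr":[0,0,0],"grip":1},
  {"linear":[0,0,0.2362],"dr":[0,0,0],"grip":1},
])

```text
t: 36.68
tcp_pos: [0.4056, -0.2878, 0.0511]
ee_rot: [[0.173, 0.985, 0.001], [0.985, -0.173, -0.001], [-0.0, 0.001, -1.0]]
contact_force: [1.0, 0.7, -2.7]
finger_gap: 0.0436
grip_force: 35.0
```

Request:
drive_tool([
  {"linear":[0,0,0.0012],"dr":[0,0,0],"grip":1},
  {"linear":[0,0,0.0012],"dr":[0,0,0],"grip":-0.4},
  {"linear":[0,0,0.0012],"dr":[0,0,0],"grip":-0.4},
  {"linear":[0,0,0.0012],"dr":[0,0,0],"grip":-0.4},
  {"linear":[0,0,0.0012],"dr":[0,0,0],"grip":-0.4},
  {"linear":[0,0,-0.03],"dr":[0,0,0],"grip":-0.4},
  {"linear":[0,0,-0.07],"dr":[0,0,0],"grip":-0.4},
  {"linear":[0,0,-0.12],"dr":[0,0,0],"grip":-0.4},
  {"linear":[0,0,-0.2],"dr":[0,0,0],"grip":-0.4},
  {"linear":[0,0,-0.2],"dr":[0,0,0],"grip":-0.4},
])

```text
t: 37.52
tcp_pos: [0.406, -0.2889, 0.2155]
ee_rot: [[0.174, 0.985, 0.005], [0.985, -0.174, -0.004], [-0.003, 0.005, -1.0]]
contact_force: [0.7, -1.0, 0.2]
finger_gap: 0.0606
grip_force: 0.0
```

```bash
python3 - <<'E'
from plan import *
setcmd(.405,-.288,.211,80); st()
topface(.135,.16,(.585,.7,-.12,0))
topface(.08,.1,(.35,.46,-.45,-.2),(5,150,120),(18,255,255))
plan([[(.52,-.17,.211,80,-.4,6)],[(.6345,-.053,.211,84,-.4,6)],[(.6345,-.053,.102,84,-.4,7)],[(.6345,-.053,.102,84,1,6)],[(.6345,-.053,.275,84,1,8)],[(.557,.0525,.275,84,1,8)],[(.557,.0525,.102,84,1,10)]])
E
```

```text
37.5167 [ 0.406  -0.2889  0.2155] [ 0.7 -1.   0.2] 0.060643185046192725 0.0
scene 577 [635.9 -56.1] [75.8 45.3] 85.3 z [0.1369 0.1448 0.1475]
top 402 [635.  -53.2] [75.8 44. ] 84.1 z [0.1416 0.146  0.1499]
scene 801 [ 407.5 -335.9] [167.1  52.6] 88.4 z [0.0816 0.0877 0.0899]
top 236 [ 407.2 -303.3] [106.8  46.7] 87.2 z [0.0846 0.0885 0.0923]
CALL
  6 x {"linear":[0.1702, 0.116, 0.0],"dr":[0.0, 0.0, 0.0],"grip":-0.4}
CALL
  6 x {"linear":[0.1689, 0.1155, 0.0],"dr":[0.0, 0.0, -0.0222],"grip":-0.4}
CALL
  7 x {"linear":[0.0, 0.0, 0.1362],"dr":[0.0, 0.0, 0.0],"grip":-0.4}
CALL
  6 x {"linear":[0.0, 0.0, 0.0001],"dr":[0.0, 0.0, 0.0],"grip":1}
CALL
  8 x {"linear":[0.0, 0.0, -0.2163],"dr":[0.0, 0.0, 0.0],"grip":1}
CALL
  8 x {"linear":[0.121, -0.1101, 0.0],"dr":[0.0, 0.0, 0.0],"grip":1}
CALL
  10 x {"linear":[0.0, 0.0, 0.2162],"dr":[0.0, 0.0, 0.0],"grip":1}
```

Request:
drive_tool([
  {"linear":[0.1702,0.116,0],"dr":[0,0,0],"grip":-0.4},
  {"linear":[0.1702,0.116,0],"dr":[0,0,0],"grip":-0.4},
  {"linear":[0.1702,0.116,0],"dr":[0,0,0],"grip":-0.4},
  {"linear":[0.1702,0.116,0],"dr":[0,0,0],"grip":-0.4},
  {"linear":[0.1702,0.116,0],"dr":[0,0,0],"grip":-0.4},
])

```text
t: 38.13
tcp_pos: [0.5235, -0.1621, 0.2091]
ee_rot: [[0.164, 0.986, 0.001], [0.986, -0.164, 0.004], [0.004, 0.0, -1.0]]
contact_force: [-0.4, 1.1, 0.8]
finger_gap: 0.061
grip_force: 0.0
```

Request:
drive_tool([
  {"linear":[0.1689,0.1155,0],"dr":[0,0,-0.0222],"grip":-0.4},
  {"linear":[0.1689,0.1155,0],"dr":[0,0,-0.0222],"grip":-0.4},
  {"linear":[0.1689,0.1155,0],"dr":[0,0,-0.0222],"grip":-0.4},
  {"linear":[0.1689,0.1155,0],"dr":[0,0,-0.0222],"grip":-0.4},
  {"linear":[0.1689,0.1155,0],"dr":[0,0,-0.0222],"grip":-0.4},
  {"linear":[0.1689,0.1155,0],"dr":[0,0,-0.0222],"grip":-0.4},
  {"linear":[0.1689,0.1155,0],"dr":[0,0,-0.0222],"grip":-0.4},
])

```text
t: 38.72
tcp_pos: [0.6335, -0.0535, 0.2087]
ee_rot: [[0.104, 0.995, -0.002], [0.995, -0.104, -0.0], [-0.001, -0.002, -1.0]]
contact_force: [0.6, -1.1, 0.2]
finger_gap: 0.0605
grip_force: 0.0
```

Request:
drive_tool([
  {"linear":[0,0,0.04],"dr":[0,0,0],"grip":-0.4},
  {"linear":[0,0,0.08],"dr":[0,0,0],"grip":-0.4},
  {"linear":[0,0,0.115],"dr":[0,0,0],"grip":-0.4},
  {"linear":[0,0,0.13],"dr":[0,0,0],"grip":-0.4},
  {"linear":[0,0,0.1362],"dr":[0,0,0],"grip":-0.4},
  {"linear":[0,0,0.1362],"dr":[0,0,0],"grip":-0.4},
])

```text
t: 39.22
tcp_pos: [0.6335, -0.0544, 0.101]
ee_rot: [[0.106, 0.994, -0.001], [0.994, -0.106, -0.001], [-0.001, -0.001, -1.0]]
contact_force: [0.9, -0.7, 1.3]
finger_gap: 0.0611
grip_force: 0.0
```

Request:
drive_tool([
  {"linear":[0,0,0.0001],"dr":[0,0,0],"grip":1},
  {"linear":[0,0,0.0001],"dr":[0,0,0],"grip":1},
  {"linear":[0,0,0.0001],"dr":[0,0,0],"grip":1},
  {"linear":[0,0,0.0001],"dr":[0,0,0],"grip":1},
  {"linear":[0,0,0.0001],"dr":[0,0,0],"grip":1},
  {"linear":[0,0,0.0001],"dr":[0,0,0],"grip":1},
])

```text
t: 39.72
tcp_pos: [0.6348, -0.0533, 0.1027]
ee_rot: [[0.105, 0.995, 0.002], [0.995, -0.105, -0.001], [-0.001, 0.002, -1.0]]
contact_force: [-1.5, -1.0, 7.1]
finger_gap: 0.0434
grip_force: 34.9
```

Request:
drive_tool([
  {"linear":[0,0,-0.02],"dr":[0,0,0],"grip":1},
  {"linear":[0,0,-0.06],"dr":[0,0,0],"grip":1},
  {"linear":[0,0,-0.1],"dr":[0,0,0],"grip":1},
  {"linear":[0,0,-0.14],"dr":[0,0,0],"grip":1},
  {"linear":[0,0,-0.18],"dr":[0,0,0],"grip":1},
  {"linear":[0,0,-0.2163],"dr":[0,0,0],"grip":1},
  {"linear":[0,0,-0.2163],"dr":[0,0,0],"grip":1},
])

```text
t: 40.3
tcp_pos: [0.6363, -0.0527, 0.2811]
ee_rot: [[0.105, 0.994, 0.009], [0.995, -0.105, -0.001], [-0.0, 0.009, -1.0]]
contact_force: [0.6, 0.8, -2.9]
finger_gap: 0.0437
grip_force: 34.9
```

Request:
drive_tool([
  {"linear":[0.025,-0.0227,0],"dr":[0,0,0],"grip":1},
  {"linear":[0.05,-0.0455,0],"dr":[0,0,0],"grip":1},
  {"linear":[0.08,-0.0728,0],"dr":[0,0,0],"grip":1},
  {"linear":[0.105,-0.0955,0],"dr":[0,0,0],"grip":1},
  {"linear":[0.121,-0.1101,0],"dr":[0,0,0],"grip":1},
  {"linear":[0.121,-0.1101,0],"dr":[0,0,0],"grip":1},
  {"linear":[0.121,-0.1101,0],"dr":[0,0,0],"grip":1},
  {"linear":[0.121,-0.1101,0],"dr":[0,0,0],"grip":1},
])

```text
t: 40.97
tcp_pos: [0.5571, 0.051, 0.2739]
ee_rot: [[0.106, 0.994, 0.0], [0.994, -0.106, -0.001], [-0.001, 0.0, -1.0]]
contact_force: [0.2, -1.1, -3.7]
finger_gap: 0.0434
grip_force: 35.0
```

Request:
drive_tool([
  {"linear":[0,0,0.04],"dr":[0,0,0],"grip":1},
  {"linear":[0,0,0.08],"dr":[0,0,0],"grip":1},
  {"linear":[0,0,0.12],"dr":[0,0,0],"grip":1},
  {"linear":[0,0,0.16],"dr":[0,0,0],"grip":1},
  {"linear":[0,0,0.19],"dr":[0,0,0],"grip":1},
  {"linear":[0,0,0.205],"dr":[0,0,0],"grip":1},
  {"linear":[0,0,0.212],"dr":[0,0,0],"grip":1},
  {"linear":[0,0,0.215],"dr":[0,0,0],"grip":1},
  {"linear":[0,0,0.2162],"dr":[0,0,0],"grip":1},
  {"linear":[0,0,0.2162],"dr":[0,0,0],"grip":1},
])

```text
t: 41.8
tcp_pos: [0.558, 0.0518, 0.1027]
ee_rot: [[0.106, 0.994, 0.002], [0.994, -0.106, -0.001], [-0.0, 0.002, -1.0]]
contact_force: [0.1, -0.1, -3.8]
finger_gap: 0.0441
grip_force: 35.0
```

Request:
drive_tool([
  {"linear":[0,0,0.0006],"dr":[0,0,0],"grip":-0.4},
  {"linear":[0,0,0.0006],"dr":[0,0,0],"grip":-0.4},
  {"linear":[0,0,0.0006],"dr":[0,0,0],"grip":-0.4},
  {"linear":[0,0,0.0006],"dr":[0,0,0],"grip":-0.4},
  {"linear":[0,0,-0.03],"dr":[0,0,0],"grip":-0.4},
  {"linear":[0,0,-0.07],"dr":[0,0,0],"grip":-0.4},
  {"linear":[0,0,-0.1],"dr":[0,0,0],"grip":-0.4},
  {"linear":[0,0,-0.1],"dr":[0,0,0],"grip":-1},
])

```text
t: 42.47
tcp_pos: [0.5594, 0.0531, 0.1868]
ee_rot: [[0.104, 0.995, 0.008], [0.995, -0.104, -0.0], [0.001, 0.008, -1.0]]
contact_force: [1.1, -0.1, 0.7]
finger_gap: 0.0631
grip_force: 0.0
```

```bash
python3 - <<'E'
from plan import *
setcmd(.557,.0525,.182,84); st()
for b in((.5,.62,.1,.2),(.5,.62,0,.098),(.5,.6,-.1,0)): topface(.135,.16,b)
print("tin");topface(.025,.045,(.3,.5,.03,.23),(15,120,90),(35,255,255))
s=get_image("scene");t=get_image("top")
cv2.imwrite("pics/mid.png",np.hstack([cv2.resize(s["frame"][100:340,90:440],(440,302)),cv2.resize(t["frame"][150:300,140:480][:, 40:],(360,302))]))
E
```

```text
42.4667 [0.5594 0.0531 0.1868] [ 1.1 -0.1  0.7] 0.06311814028410602 0.0
scene 379 [568.6 150.3] [76.  45.8] 84.8 z [0.1361 0.1444 0.1471]
top 69 [571.3 181.6] [18.7 40.7] 89.0 z [0.1426 0.1467 0.1516]
scene 400 [559.5  48.7] [77.  45.8] 83.8 z [0.1367 0.1444 0.1471]
scene 469 [543.6 -46.4] [74.5 46.6] 84.0 z [0.137  0.1448 0.1476]
top 402 [543.6 -43. ] [75.8 43.9] 83.5 z [0.1417 0.1458 0.1498]
tin
scene 37 [408.4 133.3] [39.7 18.8] 81.6 z [0.0321 0.0338 0.0357]
top 104 [425.9 153.1] [56.3 23.3] 15.0 z [0.0313 0.0344 0.0384]
```

View pics/mid.png

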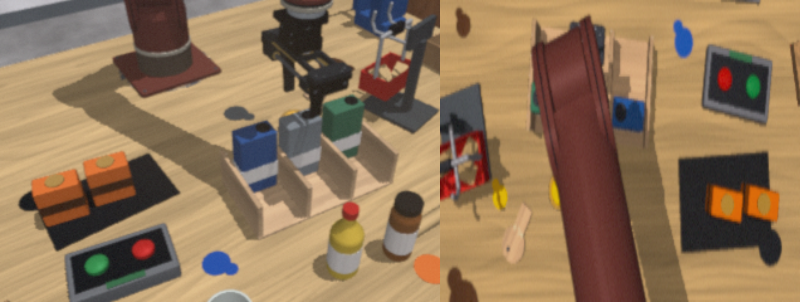

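Both orange cans are upright on the mat (left half (60,195),(108,178)), the three tall cans stand at their lane fronts, and the basket is hanging. The tin has not moved.

```bash
python3 - <<'E'
from plan import *
plan([[(.431,.133,.2,20,-1,10)],[(.431,.133,.014,20,-1,9)],[(.431,.133,.014,20,1,8)],[(.431,.133,.2,20,1,7)],[(.45,.0,.2,52,1,8)],[(.402,-.203,.2,84,1,8)],[(.402,-.203,.019,84,1,9)]])
E
```

```text
CALL
  10 x {"linear":[0.0836, -0.1672, -0.0225],"dr":[0.0, 0.0, 0.3556],"grip":-1}
CALL
  9 x {"linear":[0.0, 0.0, 0.2325],"dr":[0.0, 0.0, 0.0],"grip":-1}
CALL
  8 x {"linear":[0.0, 0.0, 0.0],"dr":[0.0, 0.0, 0.0],"grip":1}
CALL
  7 x {"linear":[0.0, 0.0, -0.2325],"dr":[0.0, 0.0, 0.0],"grip":1}
CALL
  8 x {"linear":[-0.0345, 0.1644, 0.0],"dr":[0.0, 0.0, -0.1778],"grip":1}
CALL
  8 x {"linear":[-0.2368, 0.1089, 0.0],"dr":[0.0, 0.0, -0.1778],"grip":1}
CALL
  9 x {"linear":[-0.0001, 0.0, 0.2262],"dr":[0.0, 0.0, 0.0],"grip":1}
```

Request:
drive_tool([
  {"linear":[0.0836,-0.1672,-0.0225],"dr":[0,0,0.3556],"grip":-1},
  {"linear":[0.0836,-0.1672,-0.0225],"dr":[0,0,0.3556],"grip":-1},
  {"linear":[0.0836,-0.1672,-0.0225],"dr":[0,0,0.3556],"grip":-1},
  {"linear":[0.0836,-0.1672,-0.0225],"dr":[0,0,0.3556],"grip":-1},
  {"linear":[0.0836,-0.1672,-0.0225],"dr":[0,0,0.3556],"grip":-1},
  {"linear":[0.0836,-0.1672,-0.0225],"dr":[0,0,0.3556],"grip":-1},
  {"linear":[0.0836,-0.1672,-0.0225],"dr":[0,0,0.3556],"grip":-1},
  {"linear":[0.0836,-0.1672,-0.0225],"dr":[0,0,0.3556],"grip":-1},
  {"linear":[0.0836,-0.1672,-0.0225],"dr":[0,0,0.3556],"grip":-1},
  {"linear":[0.0836,-0.1672,-0.0225],"dr":[0,0,0.3556],"grip":-1},
])

```text
t: 43.8
tcp_pos: [0.4306, 0.1328, 0.1992]
ee_rot: [[0.942, 0.337, 0.0], [0.337, -0.942, -0.001], [0.0, 0.001, -1.0]]
contact_force: [-0.9, -0.3, 0.5]
finger_gap: 0.087
grip_force: 0.0
```

```bash
python3 - <<'E'
from plan import *
st(); topface(.02,.045,(.35,.5,.06,.22))
E
```

```text
43.8 [0.4306 0.1328 0.1992] [-0.9 -0.3  0.5] 0.08702887339868297 0.0
scene 43 [409.3 132.8] [48.5 17.3] 81.4 z [0.0319 0.0342 0.0364]
top 120 [431.2 128.7] [46.1 27.4] 21.1 z [0.0313 0.0349 0.0392]
```

Request:
drive_tool([
  {"linear":[0,0,0.04],"dr":[0,0,0],"grip":-1},
  {"linear":[0,0,0.08],"dr":[0,0,0],"grip":-1},
  {"linear":[0,0,0.12],"dr":[0,0,0],"grip":-1},
  {"linear":[0,0,0.16],"dr":[0,0,0],"grip":-1},
  {"linear":[0,0,0.19],"dr":[0,0,0],"grip":-1},
  {"linear":[0,0,0.21],"dr":[0,0,0],"grip":-1},
  {"linear":[0,0,0.222],"dr":[0,0,0],"grip":-1},
  {"linear":[0,0,0.229],"dr":[0,0,0],"grip":-1},
  {"linear":[0,0,0.2325],"dr":[0,0,0],"grip":-1},
  {"linear":[0,0,0.2325],"dr":[0,0,0],"grip":-1},
])

```text
t: 44.73
tcp_pos: [0.4311, 0.1328, 0.0135]
ee_rot: [[0.939, 0.343, 0.001], [0.343, -0.939, -0.0], [0.001, 0.001, -1.0]]
contact_force: [0.4, -0.4, 0.5]
finger_gap: 0.0867
grip_force: 0.0
```

Request:
drive_tool([
  {"linear":[0,0,0],"dr":[0,0,0],"grip":1},
  {"linear":[0,0,0],"dr":[0,0,0],"grip":1},
  {"linear":[0,0,0],"dr":[0,0,0],"grip":1},
  {"linear":[0,0,0],"dr":[0,0,0],"grip":1},
  {"linear":[0,0,0],"dr":[0,0,0],"grip":1},
  {"linear":[0,0,0],"dr":[0,0,0],"grip":1},
  {"linear":[0,0,0],"dr":[0,0,0],"grip":1},
  {"linear":[0,0,0],"dr":[0,0,0],"grip":1},
], squeeze=25)

```text
t: 45.4
tcp_pos: [0.4311, 0.1327, 0.0136]
ee_rot: [[0.94, 0.342, 0.001], [0.342, -0.94, -0.001], [0.001, 0.001, -1.0]]
contact_force: [-2.0, -2.1, 5.7]
finger_gap: 0.0619
grip_force: 25.2
```

Request:
drive_tool([
  {"linear":[0,0,-0.02],"dr":[0,0,0],"grip":1},
  {"linear":[0,0,-0.06],"dr":[0,0,0],"grip":1},
  {"linear":[0,0,-0.1],"dr":[0,0,0],"grip":1},
  {"linear":[0,0,-0.14],"dr":[0,0,0],"grip":1},
  {"linear":[0,0,-0.18],"dr":[0,0,0],"grip":1},
  {"linear":[0,0,-0.2325],"dr":[0,0,0],"grip":1},
  {"linear":[0,0,-0.2325],"dr":[0,0,0],"grip":1},
  {"linear":[0,0,-0.2325],"dr":[0,0,0],"grip":1},
])

```text
t: 46.07
tcp_pos: [0.432, 0.133, 0.2011]
ee_rot: [[0.94, 0.341, 0.005], [0.341, -0.94, -0.001], [0.004, 0.002, -1.0]]
contact_force: [0.7, -1.8, -2.9]
finger_gap: 0.0613
grip_force: 25.2
```

Request:
drive_tool([
  {"linear":[-0.005,0.025,0],"dr":[0,0,-0.027],"grip":1},
  {"linear":[-0.0115,0.055,0],"dr":[0,0,-0.06],"grip":1},
  {"linear":[-0.0184,0.088,0],"dr":[0,0,-0.095],"grip":1},
  {"linear":[-0.0254,0.121,0],"dr":[0,0,-0.13],"grip":1},
  {"linear":[-0.0304,0.145,0],"dr":[0,0,-0.157],"grip":1},
  {"linear":[-0.0345,0.1644,0],"dr":[0,0,-0.1778],"grip":1},
  {"linear":[-0.0345,0.1644,0],"dr":[0,0,-0.1778],"grip":1},
])

```text
t: 46.65
tcp_pos: [0.4488, -0.0038, 0.1972]
ee_rot: [[0.616, 0.788, -0.003], [0.788, -0.616, -0.001], [-0.003, -0.002, -1.0]]
contact_force: [0.2, -1.3, -1.0]
finger_gap: 0.0615
grip_force: 25.2
```

Request:
drive_tool([
  {"linear":[-0.04,0.0184,0],"dr":[0,0,-0.03],"grip":1},
  {"linear":[-0.08,0.0368,0],"dr":[0,0,-0.06],"grip":1},
  {"linear":[-0.12,0.0552,0],"dr":[0,0,-0.09],"grip":1},
  {"linear":[-0.16,0.0736,0],"dr":[0,0,-0.12],"grip":1},
  {"linear":[-0.195,0.0897,0],"dr":[0,0,-0.146],"grip":1},
  {"linear":[-0.22,0.1012,0],"dr":[0,0,-0.165],"grip":1},
  {"linear":[-0.2368,0.1089,0],"dr":[0,0,-0.1778],"grip":1},
  {"linear":[-0.2368,0.1089,0],"dr":[0,0,-0.1778],"grip":1},
  {"linear":[-0.2368,0.1089,0],"dr":[0,0,-0.1778],"grip":1},
  {"linear":[-0.2368,0.1089,0],"dr":[0,0,-0.1778],"grip":1},
])

```text
t: 47.48
tcp_pos: [0.4017, -0.2018, 0.1985]
ee_rot: [[0.105, 0.994, -0.001], [0.994, -0.105, 0.001], [0.001, -0.001, -1.0]]
contact_force: [-0.5, 0.6, -0.7]
finger_gap: 0.0616
grip_force: 25.2
```

Request:
drive_tool([
  {"linear":[-0.0001,0,0.04],"dr":[0,0,0],"grip":1},
  {"linear":[-0.0001,0,0.08],"dr":[0,0,0],"grip":1},
  {"linear":[-0.0001,0,0.12],"dr":[0,0,0],"grip":1},
  {"linear":[-0.0001,0,0.155],"dr":[0,0,0],"grip":1},
  {"linear":[-0.0001,0,0.185],"dr":[0,0,0],"grip":1},
  {"linear":[-0.0001,0,0.205],"dr":[0,0,0],"grip":1},
  {"linear":[-0.0001,0,0.217],"dr":[0,0,0],"grip":1},
  {"linear":[-0.0001,0,0.223],"dr":[0,0,0],"grip":1},
  {"linear":[-0.0001,0,0.2262],"dr":[0,0,0],"grip":1},
  {"linear":[-0.0001,0,0.2262],"dr":[0,0,0],"grip":1},
])

```text
t: 48.32
tcp_pos: [0.4022, -0.2031, 0.0187]
ee_rot: [[0.104, 0.995, 0.001], [0.995, -0.104, -0.001], [-0.0, 0.001, -1.0]]
contact_force: [-0.8, 0.3, -1.0]
finger_gap: 0.0614
grip_force: 25.2
```

Request:
drive_tool([
  {"linear":[0,0,0.0012],"dr":[0,0,0],"grip":1},
  {"linear":[0,0,0.0012],"dr":[0,0,0],"grip":-0.7},
  {"linear":[0,0,0.0012],"dr":[0,0,0],"grip":-0.7},
  {"linear":[0,0,0.0012],"dr":[0,0,0],"grip":-0.7},
  {"linear":[0,0,0.0012],"dr":[0,0,0],"grip":-0.7},
  {"linear":[0,0,-0.02],"dr":[0,0,0],"grip":-0.7},
  {"linear":[0,0,-0.06],"dr":[0,0,0],"grip":-0.7},
  {"linear":[0,0,-0.11],"dr":[0,0,0],"grip":-0.7},
  {"linear":[0,0,-0.15],"dr":[0,0,0],"grip":1},
  {"linear":[0,0,-0.15],"dr":[0,0,0],"grip":1},
])

```text
t: 49.15
tcp_pos: [0.4051, -0.2047, 0.145]
ee_rot: [[0.105, 0.994, 0.009], [0.994, -0.105, -0.005], [-0.004, 0.009, -1.0]]
contact_force: [1.9, -0.5, -0.1]
finger_gap: 0.0671
grip_force: 0.0
```

```bash
python3 - <<'E'
from plan import *
setcmd(.402,-.203,.139,84); st()
plan([[(.48,-.24,.139,80,1,5)],[(.598,-.2995,.139,74,1,7)],[(.598,-.2995,.056,74,1,8)]])
E
```

```text
49.15 [ 0.4051 -0.2047  0.145 ] [ 1.9 -0.5 -0.1] 0.06705284514235607 0.0
CALL
  5 x {"linear":[-0.0358, 0.1018, 0.0],"dr":[0.0, 0.0, 0.0222],"grip":1}
CALL
  7 x {"linear":[-0.0476, 0.1582, 0.0],"dr":[0.0, 0.0, 0.0334],"grip":1}
CALL
  8 x {"linear":[-0.0001, 0.0, 0.1038],"dr":[0.0, 0.0, 0.0],"grip":1}
```

Request:
drive_tool([
  {"linear":[-0.0358,0.1018,0],"dr":[0,0,0.0222],"grip":1},
  {"linear":[-0.0358,0.1018,0],"dr":[0,0,0.0222],"grip":1},
  {"linear":[-0.0358,0.1018,0],"dr":[0,0,0.0222],"grip":1},
  {"linear":[-0.0358,0.1018,0],"dr":[0,0,0.0222],"grip":1},
  {"linear":[-0.0358,0.1018,0],"dr":[0,0,0.0222],"grip":1},
])

```text
t: 49.57
tcp_pos: [0.4792, -0.2399, 0.138]
ee_rot: [[0.173, 0.985, -0.001], [0.985, -0.173, 0.0], [0.0, -0.001, -1.0]]
contact_force: [-0.5, 0.0, -0.1]
finger_gap: 0.035
grip_force: 0.0
```

Request:
drive_tool([
  {"linear":[-0.0476,0.1582,0],"dr":[0,0,0.0334],"grip":1},
  {"linear":[-0.0476,0.1582,0],"dr":[0,0,0.0334],"grip":1},
  {"linear":[-0.0476,0.1582,0],"dr":[0,0,0.0334],"grip":1},
  {"linear":[-0.0476,0.1582,0],"dr":[0,0,0.0334],"grip":1},
  {"linear":[-0.0476,0.1582,0],"dr":[0,0,0.0334],"grip":1},
  {"linear":[-0.0476,0.1582,0],"dr":[0,0,0.0334],"grip":1},
  {"linear":[-0.0476,0.1582,0],"dr":[0,0,0.0334],"grip":1},
])

```text
t: 50.15
tcp_pos: [0.5964, -0.299, 0.1391]
ee_rot: [[0.276, 0.961, -0.0], [0.961, -0.276, -0.001], [-0.001, 0.0, -1.0]]
contact_force: [-0.0, 0.7, 0.0]
finger_gap: 0.0006
grip_force: 0.0
```

```bash
python3 - <<'E'
from plan import *
st()
print("tin");topface(.03,.05,(.3,.5,-.245,-.13),(15,120,90),(35,255,255))
print("cans");topface(.08,.1,(.35,.46,-.45,-.33),(5,150,120),(18,255,255));topface(.08,.1,(.35,.46,-.328,-.24),(5,150,120),(18,255,255))
print("tall")
for b in((.5,.62,.1,.2),(.5,.62,0,.098),(.5,.6,-.1,0)): topface(.135,.16,b)
print("bystanders");topface(.12,.16,(.75,.85,-.07,.02));topface(.12,.15,(.77,.86,.03,.12))
s=get_image("scene");t=get_image("top")
print("mat corners check: view")
cv2.imwrite("pics/fin.png",np.vstack([cv2.resize(s["frame"][80:340,80:460],(400,274)),cv2.resize(t["frame"][90:300,140:480],(400,247))]))
E
```

```text
50.15 [ 0.5964 -0.299   0.1391] [-0.   0.7  0. ] 0.0005696695376951269 0.0
tin
scene 181 [ 407.1 -194.1] [33.4 58.6] 74.0 z [0.0364 0.0383 0.04  ]
top 324 [ 404.3 -202.4] [58.9 59.2] 88.0 z [0.0336 0.0386 0.0428]
cans
scene 421 [ 408.6 -373.8] [89.3 44.2] 80.1 z [0.082  0.0879 0.09  ]
scene 63 [ 402.9 -321.9] [11.6 40.9] 77.1 z [0.0847 0.0878 0.0895]
top 294 [ 408. -286.] [73.4 43. ] 80.6 z [0.0846 0.0884 0.092 ]
tall
scene 371 [568.3 150.4] [76.4 47. ] 83.9 z [0.137  0.1444 0.1475]
top 396 [568.4 153.4] [75.7 44.1] 84.1 z [0.142  0.146  0.1501]
scene 430 [559.3  48.8] [75.9 45.5] 84.5 z [0.1363 0.1446 0.1474]
top 398 [559.2  51.5] [75.4 43.9] 84.1 z [0.1419 0.1459 0.1499]
scene 475 [543.9 -46.3] [74.8 45.6] 84.5 z [0.1371 0.1446 0.1476]
top 401 [543.6 -42.9] [75.5 44. ] 83.5 z [0.1409 0.1461 0.1501]
bystanders
scene 222 [790.4 -27.1] [24.6 25.5] 84.4 z [0.1221 0.1466 0.1501]
top 79 [789.7 -23.9] [23.7 24.8] 28.7 z [0.1227 0.1492 0.1519]
scene 361 [820.1  75.7] [45.6 45. ] 60.2 z [0.1227 0.1289 0.1307]
top 195 [819.3  78.9] [42.  44.4] 88.3 z [0.1256 0.1301 0.1341]
mat corners check: view
```

View pics/fin.png

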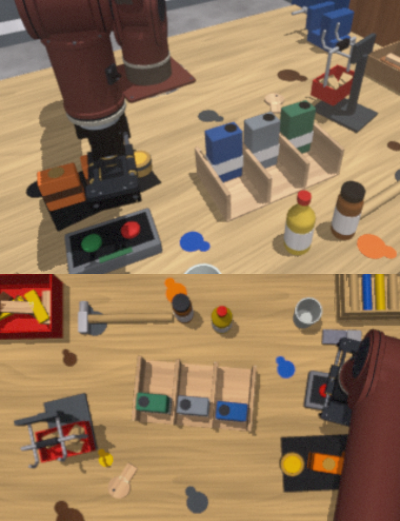

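Everything is in place: tin and cans on the mat, tall cans at the front, basket hung, bystanders unmoved. Next is the red key.

Request:
drive_tool([
  {"linear":[0,0,0.04],"dr":[0,0,0],"grip":1},
  {"linear":[0,0,0.075],"dr":[0,0,0],"grip":1},
  {"linear":[0,0,0.095],"dr":[0,0,0],"grip":1},
  {"linear":[0,0,0.1025],"dr":[0,0,0],"grip":1},
  {"linear":[0,0,0.1038],"dr":[0,0,0],"grip":1},
  {"linear":[0,0,0.1038],"dr":[0,0,0],"grip":1},
  {"linear":[0,0,0.1038],"dr":[0,0,0],"grip":1},
])

```text
t: 51.63
tcp_pos: [0.5988, -0.3002, 0.0572]
ee_rot: [[0.276, 0.961, 0.002], [0.961, -0.276, -0.001], [-0.001, 0.003, -1.0]]
contact_force: [0.5, -0.2, 0.5]
finger_gap: 0.0004
grip_force: 0.0
```

Request:
drive_tool([
  {"linear":[0,0,0.005],"dr":[0,0,0],"grip":1},
  {"linear":[0,0,0.0075],"dr":[0,0,0],"grip":1},
  {"linear":[0,0,0.00875],"dr":[0,0,0],"grip":1},
  {"linear":[0,0,0.00875],"dr":[0,0,0],"grip":1},
  {"linear":[0,0,0.00875],"dr":[0,0,0],"grip":1},
])

```text
t: 52.05
tcp_pos: [0.5985, -0.3002, 0.0497]
ee_rot: [[0.276, 0.961, 0.002], [0.961, -0.276, -0.001], [-0.001, 0.002, -1.0]]
contact_force: [-0.9, -1.3, 5.9]
finger_gap: 0.0008
grip_force: 3.1
```

Request:
drive_tool([
  {"linear":[0,0,0.00125],"dr":[0,0,0],"grip":1},
  {"linear":[0,0,0.0025],"dr":[0,0,0],"grip":1},
  {"linear":[0,0,0.0025],"dr":[0,0,0],"grip":1},
])

```text
t: 52.3
tcp_pos: [0.5985, -0.3001, 0.0476]
ee_rot: [[0.276, 0.961, 0.002], [0.961, -0.276, -0.001], [-0.001, 0.002, -1.0]]
contact_force: [-0.2, -0.1, 5.9]
finger_gap: 0.0004
grip_force: 2.7
```

Request:
drive_tool([
  {"linear":[0,0,0.00125],"dr":[0,0,0],"grip":1},
  {"linear":[0,0,0.00125],"dr":[0,0,0],"grip":1},
])

```text
t: 52.47
tcp_pos: [0.5984, -0.3001, 0.0464]
ee_rot: [[0.276, 0.961, 0.002], [0.961, -0.276, -0.001], [-0.001, 0.002, -1.0]]
contact_force: [1.6, -0.0, 3.7]
finger_gap: 0.0002
grip_force: 1.7
```

Request:
drive_tool([
  {"linear":[0,0,0.00063],"dr":[0,0,0],"grip":1},
  {"linear":[0,0,0.00063],"dr":[0,0,0],"grip":1},
])

```text
t: 52.63
tcp_pos: [0.5981, -0.3, 0.0453]
ee_rot: [[0.276, 0.961, 0.001], [0.961, -0.276, -0.001], [-0.0, 0.001, -1.0]]
contact_force: [0.8, 0.0, 0.9]
finger_gap: 0.0001
grip_force: 0.9
```

The force drop shows the red key has clicked. I retract, let things settle and hand in.

Request:
drive_tool([
  {"linear":[0,0,-0.01],"dr":[0,0,0],"grip":1},
  {"linear":[0,0,-0.04],"dr":[0,0,0],"grip":1},
  {"linear":[0,0,-0.08],"dr":[0,0,0],"grip":1},
  {"linear":[0,0,-0.12],"dr":[0,0,0],"grip":1},
  {"linear":[0,0,-0.15],"dr":[0,0,0],"grip":1},
  {"linear":[0,0,-0.15],"dr":[0,0,0],"grip":1},
  {"linear":[0,0,-0.15],"dr":[0,0,0],"grip":1},
  {"linear":[0,0,-0.15],"dr":[0,0,0],"grip":1},
])

```text
t: 53.3
tcp_pos: [0.597, -0.2995, 0.1643]
ee_rot: [[0.276, 0.961, -0.001], [0.961, -0.276, 0.0], [-0.0, -0.001, -1.0]]
contact_force: [0.7, -0.3, -0.3]
finger_gap: 0.0004
grip_force: 0.0
```

```bash
python3 - <<'E'
from plan import *
st(); print("tin");topface(.03,.05,(.3,.5,-.245,-.13),(15,120,90),(35,255,255))
print("key tops");topface(.045,.06,(.53,.65,-.41,-.26))
print(job_done())
E
```

```text
53.3 [ 0.597  -0.2995  0.1643] [ 0.7 -0.3 -0.3] 0.00036935099510489373 0.0
tin
scene 104 [ 414.2 -204.7] [21.9 53.3] 67.9 z [0.0367 0.0384 0.0402]
top 310 [ 408.8 -216.6] [61.7 55.9] 0.2 z [0.0339 0.0389 0.043 ]
key tops
scene 367 [ 590.6 -335.9] [109.5  34.2] 78.3 z [0.0455 0.0483 0.0503]
top 54 [ 597.2 -288.1] [24.9 31.3] 88.0 z [0.0457 0.0483 0.0521]
the job is handed in; nothing more can be done
None
```

The job is handed in. Both keys clicked, the two orange cans and the tin are on the mat, the tall cans are back at their lane fronts and the basket hangs on both prongs; the tin was nudged about 14 mm in the last seconds but still reads well inside the mat.

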